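Lock the fallen solvent bottles away

TASK

Some finish and solvent bottles have fallen over on the shoemaker's bench and belong in the solvent locker. Take the release pin from its wooden block, press and hold down the recessed release with it and push the locker's tray fully out. Stand every fallen bottle upright on the tray, push the tray fully home again with the release held down so that it locks, and put the pin back in its block, leaving the other things on the bench where they are.

Things in the scene. Friction and masses are not known exactly. Their poses are not given: they have to be found in the camera images.
- locker: Solvent locker: grey steel box 255 mm deep (x), 270 mm wide (y), 175 mm high, fixed to the bench on the robot's left. Origin at the centre of its underside, z up, x from its open front towards its back; the front (-x side) faces to the robot's right and a little away from it. The tray slides straight out of the front, towards the locker's -x.
- tray (a joint): Slide of the tray, m: 0 = fully home, 0.175 = fully out. It runs freely (about 1.5 N) only while the release is held down; once let go, the release springs into the next notch of the runner (one every 25 mm, 0 and 175 mm among them) and the tray is locked there both ways, with about 1.5 mm of play.
- release (a joint): Recessed brass release button of the tray, m: 0 = up (locked), 0.007 = fully down (spring, about 6 N). The tray is free while it is more than about 0.0045 down. It springs up when let go. It moves with the tray.
- release_hole (a point): Centre of the mouth of the release hole, in the top of the black ledge outside the tray's front panel (52 mm above the bench); moves with the tray, axes as the locker's. Upright hole, 16 mm square, solid walls, aluminium rim; a pin in it drags the tray along. The button's top lies 18 mm below the mouth when up, 25 mm when down.
- ledge_edge (a point): Middle of the ledge's outer top edge, 24 mm on the -x side of the hole's centre; the ledge is 90 mm wide (y). Axes as the locker's. On the other side of the hole, the tray's front panel starts 36 mm from the hole's centre; it is 8 mm thick, 270 mm wide, and its top is 168 mm above the bench.
- tray_floor (a point): Point on top of the tray's floor (40 mm above the bench), midway across, 88 mm behind the inside of the front panel; moves with the tray, axes as the locker's. With the tray fully out the floor lies free 87 mm to the -x side (panel) and 87 mm to the +x side (locker's front), and 114 mm to either y side (rims 18 mm high).
- pin: Release pin: steel rod 8 mm thick and 95 mm long, below a brass collar 32 mm across and 10 mm high, below a square wooden handle 24 x 24 x 75 mm. Origin at the rod's lower tip, z up along the tool, x and y square to the handle's flats; collar's underside at z = 95 mm, handle from 105 to 180 mm. 90 g. It stands in the hole of its block.
- pin_block: Light wooden block 70 x 100 x 100 mm (x, y, z), fixed to the bench, with one upright hole 18 mm square in the middle of its top. Origin at the centre of its underside, z up. The pin stands in it with its collar resting on the block's top, so with the pin's origin 5 mm above the block's origin.
- flask_a: White square bottle with a black screw cap: body 52 x 52 x 70 mm, cap 27 mm across up to 94 mm. Origin at the centre of its underside, z along the bottle towards the cap. About 200 g, a third full (centre of mass about 25 mm up). Starts lying on a flat side (origin 26 mm above the bench, y axis up), cap towards the robot and its right. May be absent.
- flask_b: A second white square bottle, the same as flask_a. May be absent.
- tin: Bare metal solvent tin with a dark screw cap: body 60 (x) x 48 (y) x 76 mm, cap 27 mm across up to 94 mm. Origin at the centre of its underside, z towards the cap. About 220 g, a third full. Starts lying on a wide side (origin 24 mm above the bench, y axis up), cap towards the robot and its right. May be absent.
- polish: Bystander: flat dark polish tin, 84 mm across, 24 mm high, on the robot's side of the bottles. Origin under its centre.
- shoe_brush: Bystander: low shoe brush 150 x 36 x 28 mm, close to the robot. Origin under its centre.
- thread_cone: Bystander: grey cone of thread, 68 mm across, 115 mm high. Origin under its centre.
- rub_block: Bystander: cork block 100 x 55 x 30 mm. Origin under its centre.
- glue_can: Bystander: can 72 mm across, 110 mm high, behind the pin block. Origin under its centre.
Things that resemble listed ones, but are neither listed nor needed, are in the scene too. What is shaped like the flask_b but orange or purple is not meant.

How it is judged (in metres and radians):
On the way, in this order (a step that is already met when the one before it is completed fails the run):
1. the pin holds the recessed release down while the tray is still home (value of joint release above 0.0045 m and contact force between pin and release above 0.5 N and value of joint tray below 0.01 m), for 0.05 s.
2. the tray is pushed out with the pin still holding the release down (value of joint release above 0.0045 m and contact force between pin and release above 0.5 N and value of joint tray above 0.165 m), for 0.05 s.
3. every bottle stands upright on the tray while it is out (angle between each of flask_a, flask_b, tin's own z axis and vertical below 0.12 rad and x of flask_a in the frame of tray_floor between -0.07 and 0.12 m and y of flask_a in the frame of tray_floor between -0.11 and 0.11 m and z of flask_a in the frame of tray_floor between -0.008 and 0.008 m and linear speed of each of flask_a, flask_b, tin below 0.03 m/s and x of flask_b in the frame of tray_floor between -0.07 and 0.12 m and y of flask_b in the frame of tray_floor between -0.11 and 0.11 m and z of flask_b in the frame of tray_floor between -0.008 and 0.008 m and x of tin in the frame of tray_floor between -0.07 and 0.12 m and y of tin in the frame of tray_floor between -0.11 and 0.11 m and z of tin in the frame of tray_floor between -0.008 and 0.008 m and value of joint tray above 0.165 m), for 0.2 s.
4. the tray is pushed in with the pin holding the release down (value of joint release above 0.0045 m and contact force between pin and release above 0.5 N and value of joint tray between 0.02 and 0.15 m), for 0.05 s.
At the end, for the whole second after the job is handed in: Every bottle present stands upright (within 0.12 rad) and still on the tray's floor, the tray is fully home (within 4 mm) with its release sprung up (locked), and the pin stands upright in its block, collar down on the block (within 7 mm) (angle between each of flask_a, flask_b, tin's own z axis and vertical below 0.12 rad and x of flask_a in the frame of tray_floor between -0.07 and 0.12 m and y of flask_a in the frame of tray_floor between -0.11 and 0.11 m and z of flask_a in the frame of tray_floor between -0.008 and 0.008 m and linear speed of each of flask_a, flask_b, tin below 0.03 m/s and x of flask_b in the frame of tray_floor between -0.07 and 0.12 m and y of flask_b in the frame of tray_floor between -0.11 and 0.11 m and z of flask_b in the frame of tray_floor between -0.008 and 0.008 m and x of tin in the frame of tray_floor between -0.07 and 0.12 m and y of tin in the frame of tray_floor between -0.11 and 0.11 m and z of tin in the frame of tray_floor between -0.008 and 0.008 m and value of joint tray below 0.004 m and value of joint release below 0.002 m and horizontal distance between pin and pin_block below 0.008 m and angle between pin's own z axis and vertical below 0.1 rad and z of pin in the frame of pin_block below 0.012 m); the robot touches nothing.
It fails at once if another thing on the bench is pushed or carried more than 4 cm (distance of any of polish, shoe_brush, thread_cone, rub_block, glue_can from where it was at the start of the episode above 0.04 m).
Of flask_a, flask_b, tin only 2 to 3 are there at a start; the rules pass over those that are not, and their reading is None.
At some moment in a run one of flask_a, flask_b, tin may be knocked a few centimetres aside while the robot is not near it.
It also fails if it takes over 210 s, if anything falls off the work surface, if the arm or the gripper's body presses on something with over 40 N, if the wrist force passes 120 N, or if a joint passes its speed limit or range.

ROBOT

A 6-joint arm with a two-finger parallel gripper is mounted at the origin on the work surface. World frame = base frame: x ahead of the robot, y to its left, z up, the work surface at z = 0. Lengths are in m, angles in degrees, forces in N, time in s.
With the tool pointing down it reaches from about 0.4 to 0.825 m from the base axis. Payload 7 kg.
Tool frame: the origin (TCP) lies midway between the tips of the shut fingers; the grasp point (between the pads) lies ctrl.tcp_to_grasp behind it (ctrl.tcp_to_grasp is the distance from the TCP to the grasp point, in m); z points along the fingers, y is the line along which they close (so a half turn about z gives the same grasp; the last joint's range is limited). The gripper opens to 88 mm and grips with 3 to 60 N. Pads are 19 mm wide; open, the fingers measure 130 mm over their backs; the gripper's body (78 mm by 193 mm) begins 47 mm behind the grasp point.
Start: joints at [-55.743, 20.546, 0.682, 0, -70.136, -16.507], TCP at [0.206, -0.643, 0.227] pointing down, gripper open.
Joint ranges: [-176.03, 176.03], [-82.01, 121.73], [-58.28, 71.71], [-173.87, 95.51], [-174.79, -0.11], [-173.66, 173.66]. Speed limits (degrees/s): [136.94, 136.94, 172.46, 180, 180, 180].

INTERFACE

Orientations are given as [roll, pitch, yaw] about the fixed x, y, z axes, in that order (R = Rz(yaw) Ry(pitch) Rx(roll)).
In Python, from plant import ctrl, imaging, close_job gives the robot as it stands.
- The arm moves only by the shell command python3 -m crank 'ROWS'. ROWS is JSON, a list of rows, each a list of 3 entries, a list of its own where there are three numbers: the shift along the world's x, y, z in m, then the turn, a rotation vector about the world's x, y, z in degrees, then the opening, from -1 (shut) to 1 (fully open), so that 0 is half open. A call has 1 to 12 rows; each row shifts and turns the commanded pose from where the row before left it; what a row does not reach is not made up. A row lasts 1/10 s, in which the tool goes at most 50 mm and 8.59 degrees, less where a joint would pass 70% of its speed; a pose out of reach is approached as far as the arm can. A call is refused whole if a number of a shift passes 0.05 or a number of a turn 8.59, either way. A call with a gripper value outside its range is refused whole. The fingers move at their own pace and stop on an object; the grip force is fixed at half the most. Time passes only in rows, so rows that do not move let the fingers close. It gives the time, the measured TCP pose, the force, the opening and the grip force at its end, in the units of the state.
- ctrl.get_obs(): the state, without advancing time (a new reading comes with each control period).
- imaging.snapshot(name): name is "scene" or "top" or "wrist"; returns (picture, depth): 384x512x3 uint8, blue, green, red; 384x512 float32, m along the optical axis (not along the pixel's ray), 0 where there is no reading.
- imaging.camera_model(name): a dict with "mtx" (3x3 intrinsics, pixels), "R" (3x3) and "t" (3): a world point X has camera coordinates R X + t. Camera axes: x right, y down, z forward; pixel columns grow to the right and rows downward; lengths in m; the calibration is good to about 2 mm. A picture is of the moment at which its call begins: read the wrist's pose just before it. camera_model takes no time and is no camera call; for the wrist camera it gives the pose at the moment of the call.
- close_job(): hands the job in; it is judged then, once.
The state is a dict: "clock": time; "joint_pos": joint angles; "qvel": joint speeds; "tau": joint torques, N m; "tool_pos": TCP position; "orientation": TCP orientation; "force": force on the tool from outside, world axes, zero at the start; "moment": the same for the moment, N m; "opening": finger opening in m; "gripper_force": force on a finger pad.
Only numpy, scipy, OpenCV 4.12 (cv2) and the standard library are available. Lean on these libraries where they do the work, as an engineer would, in place of code of your own. Each camera call takes 0.05 s, during which the arm holds its last target. There are 200 camera calls.

## Working session

There is one attempt and no reset: what is moved stays moved. The work goes in short steps, Python scripts to look and compute and a shell command to move; the robot and the scene stay as the last step left them, time stands still between calls to the robot, and variables do not carry over. Pictures are saved under pics/ and viewed, at most 19 in all, crops included, and the job is handed in when it is done.

```bash
ls; mkdir -p pics
python3 - <<'E'
from plant import ctrl, imaging
import cv2, numpy as np
for n in ("scene","top"):
    p,d=imaging.snapshot(n); cv2.imwrite(f"pics/{n}0.png",p); np.savez(f"{n}0.npz",p=p,d=d)
    m=imaging.camera_model(n); print(n,m, (d>0).mean())
print(ctrl.get_obs(), ctrl.tcp_to_grasp)
E
```

```text
pics
scene {'mtx': array([[355.11162711,   0.        , 250.05027852],
       [  0.        , 355.11162711, 191.48727312],
       [  0.        ,   0.        ,   1.        ]]), 'R': array([[-0.96547425,  0.26045933,  0.00451804],
       [ 0.22487013,  0.84205631, -0.49028011],
       [-0.13150248, -0.47233685, -0.87155321]]), 't': array([ 0.51489438, -0.06506527,  1.19249972])} 0.99603271484375
top {'mtx': array([[346.39326548,   0.        , 258.6962209 ],
       [  0.        , 346.39326548, 197.62045187],
       [  0.        ,   0.        ,   1.        ]]), 'R': array([[ 0.02413311, -0.99967414,  0.0083194 ],
       [-0.99888272, -0.02445056, -0.04044104],
       [ 0.04063128, -0.00733414, -0.99914729]]), 't': array([-0.06137495,  0.50260633,  1.13760225])} 0.995941162109375
{'clock': 0.1, 'joint_pos': array([-5.57418104e+01,  2.05875031e+01,  6.38877498e-01, -1.75719533e-02,
       -7.01382665e+01, -1.65069896e+01]), 'qvel': array([-0.06752887, -0.12045012,  0.0859524 ,  0.0105586 ,  0.00305847,
        0.13404427]), 'tau': array([-2.06550460e-03, -5.84163165e+01,  2.93748361e+01,  7.01521039e+00,
        1.02752171e-02, -6.54137557e-05]), 'tool_pos': array([ 0.20562783, -0.64243993,  0.22571387]), 'orientation': array([ 1.79911995e+02, -8.85223939e-03, -1.62254776e+02]), 'force': array([0.20931958, 0.41426871, 0.15303557]), 'moment': array([ 0.01808263, -0.01886852,  0.03550737]), 'gripper_force': 0.0, 'opening': 0.08754201289134751} 0.0188
```

View pics/scene0.png

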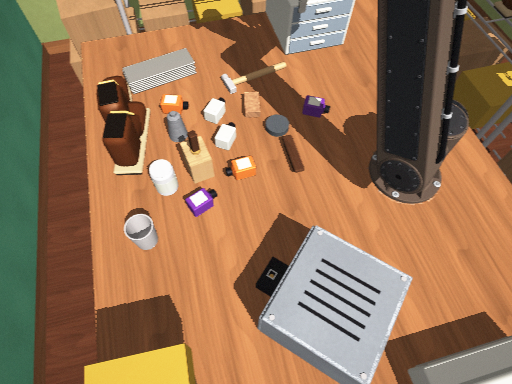

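View pics/top0.png

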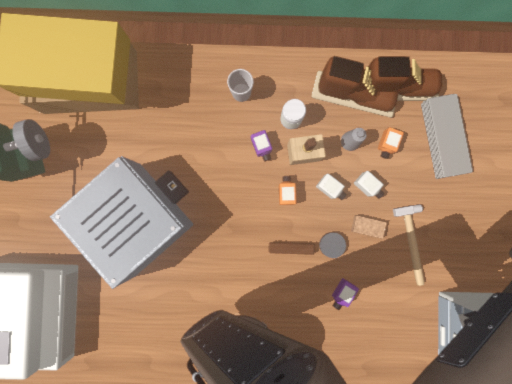

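Scene: the locker is on the left, with its ledge and hole at top (171,186). The pin block is at (307,150), and two white flasks lie at (331,187) and (370,184). The orange and purple bottles are decoys, and I see no tin.

```bash
cat > h.py <<'E'
import numpy as np, cv2
from plant import ctrl, imaging
def ray(cm,uv):
    uv=np.atleast_2d(uv).astype(float); K=cm["mtx"]
    d=np.c_[(uv-K[:2,2])/K[[0,1],[0,1]],np.ones(len(uv))]
    return -cm["R"].T@cm["t"], d@cm["R"]
def onz(cm,uv,z):
    c,d=ray(cm,uv); return c+d*((z-c[2])/d[:,2])[:,None]
def cloud(cm,dep):
    v,u=np.mgrid[:dep.shape[0],:dep.shape[1]]
    c,d=ray(cm,np.c_[u.ravel(),v.ravel()])
    return (c+d*dep.reshape(-1,1)).reshape(*dep.shape,3)
def obs():
    o=ctrl.get_obs(); print(round(o["clock"],2),np.round(o["tool_pos"],4),np.round(o["orientation"],2),np.round(o["force"],1),"j",np.round(o["joint_pos"],1),"op",round(o["opening"],4))
E
python3 - <<'E'
from h import *
f=np.load("top0.npz");p,d=f["p"],f["d"];cm=imaging.camera_model("top")
P=cloud(cm,d)
cv2.imwrite("pics/c1.png",cv2.resize(p[100:250,240:440],None,fx=4,fy=4,interpolation=cv2.INTER_CUBIC))
cv2.imwrite("pics/c2.png",cv2.resize(p[150:300,40:200],None,fx=4,fy=4,interpolation=cv2.INTER_CUBIC))
for n,(u,v) in dict(block=(293,150),pin=(310,144),fa=(331,187),fb=(370,184),hole=(171,186),lock=(120,220),glue=(293,108),grey=(358,134),polish=(333,245),cork=(370,226),brush=(290,248),bench=(240,220),orange=(288,194)).items(): print(n,P[v,u].round(3))
E
```

```text
block [ 0.649 -0.15   0.101]
pin [ 0.652 -0.19   0.184]
fa [ 0.541 -0.278  0.059]
fb [ 0.554 -0.404  0.055]
hole [0.534 0.236 0.036]
lock [0.424 0.342 0.175]
glue [ 0.776 -0.147  0.112]
grey [ 0.701 -0.346  0.114]
polish [ 0.355 -0.295  0.025]
cork [ 0.42  -0.414  0.029]
brush [ 0.342 -0.155  0.028]
bench [ 0.428  0.011 -0.001]
orange [ 0.516 -0.142  0.054]
```

View pics/c1.png

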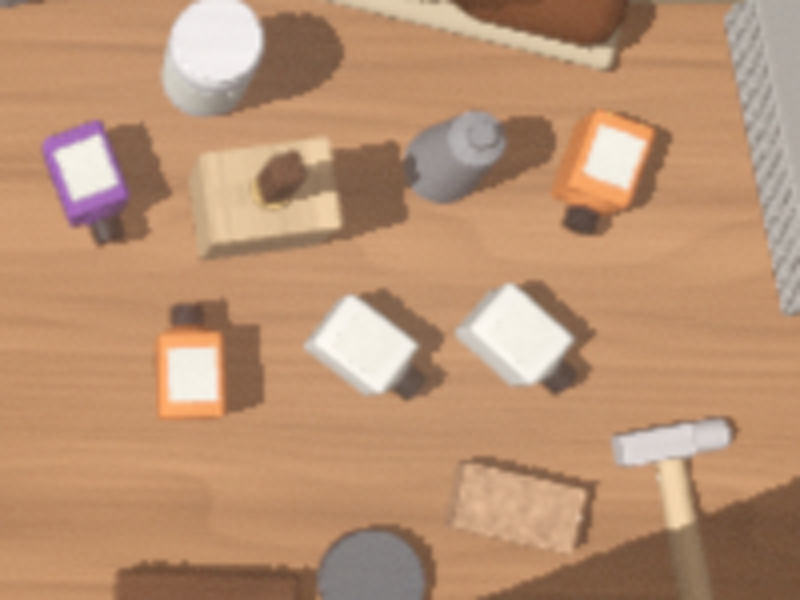

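View pics/c2.png

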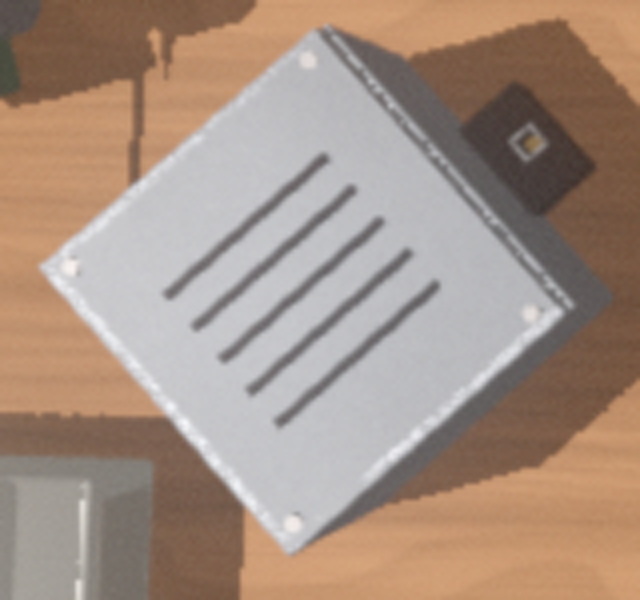

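The crops show two flasks with caps to lower right (image), which is towards the robot and its right. The hole is in the ledge at about (172,185.6). Next I'll measure poses.

```bash
cat >> h.py <<'E'
def rect(pts):
    (c,s,a)=cv2.minAreaRect((pts[:,:2]*1000).astype(np.float32)); return np.round(c,1),np.round(s,1),round(a,1)
def slab(P,lo,hi,c,r):
    m=(P[...,2]>lo)&(P[...,2]<hi)&(np.hypot(P[...,0]-c[0],P[...,1]-c[1])<r); return P[m]
E
python3 - <<'E'
from h import *
for n in ("top","scene"):
    f=np.load(n+"0.npz");p,d=f["p"],f["d"];cm=imaging.camera_model(n);P=cloud(cm,d);print(n)
    for nm,a in dict(lock=(.168,.185,(.424,.342),.3),block=(.094,.106,(.65,-.19),.08),handle=(.172,.19,(.65,-.19),.04),fa=(.044,.062,(.541,-.278),.06),fb=(.044,.062,(.554,-.404),.06),ledge=(.044,.06,(.534,.236),.07)).items():
        q=slab(P,*a); print(nm,len(q),rect(q),q[:,2].mean().round(4))
    # white contours
    g=p.min(2); 
    gold=None
cm=imaging.camera_model("top"); print("hole top",onz(cm,(40+(528.5)/4-.5,150+143.5/4-.5),.052))
cm=imaging.camera_model("scene"); p=np.load("scene0.npz")["p"]
cv2.imwrite("pics/c3.png",np.hstack([cv2.resize(p[250:300,250:300],(500,500)),cv2.resize(p[125:175,170:200],(300,500))]))
E
```

```text
top
lock 8911 (array([421.5, 352.9]), array([271.5, 264.9]), 43.1) 0.1757
block 611 (array([ 659.2, -193.3]), array([ 70.7, 101.5]), 9.3) 0.1007
handle 76 (array([ 659.6, -192.9]), array([24.4, 24. ]), 16.9) 0.1841
fa 359 (array([ 544.1, -283.9]), array([81.3, 51.4]), 54.0) 0.0525
fb 357 (array([ 558. , -404.2]), array([70.3, 51.9]), 48.1) 0.0523
ledge 545 (array([533.3, 236.5]), array([119.1,  60.7]), 43.1) 0.0527
scene
lock 13645 (array([419.8, 353.9]), array([272. , 262.9]), 43.0) 0.1757
block 476 (array([ 657.9, -191.1]), array([ 70.3, 101.7]), 8.6) 0.1007
handle 73 (array([ 657.9, -189.3]), array([23.7, 24.1]), 12.2) 0.1829
fa 264 (array([ 540.2, -284.2]), array([90.3, 51.6]), 51.7) 0.0524
fb 233 (array([ 558.4, -400.9]), array([72.2, 51.9]), 49.5) 0.0522
ledge 612 (array([533.1, 233.2]), array([91., 52.]), 42.8) 0.0527
hole top [[0.53456516 0.22996284 0.052     ]]
```

View pics/c3.png

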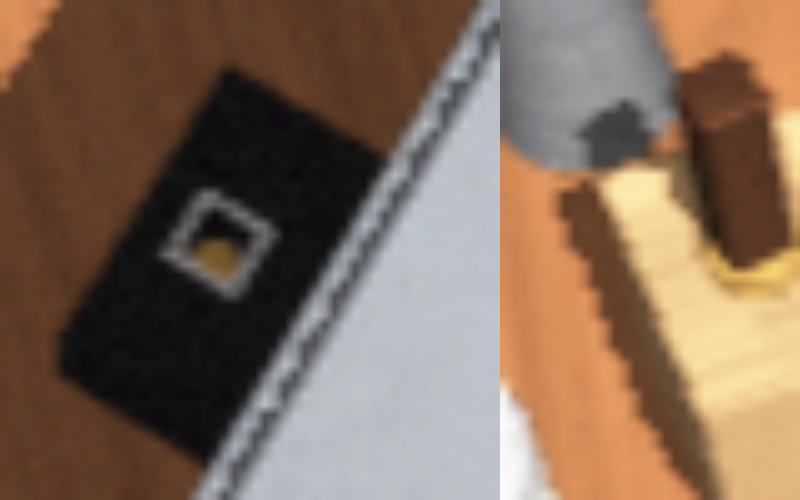

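```bash
python3 -m crank '[[[0.037,0.037,0.004],[0,0,6.9],1],[[0.037,0.037,0.004],[0,0,6.9],1],[[0.037,0.037,0.004],[0,0,6.9],1],[[0.037,0.037,0.004],[0,0,6.9],1],[[0.037,0.037,0.004],[0,0,6.9],1],[[0.037,0.037,0.004],[0,0,6.9],1],[[0.037,0.037,0],[0,0,6.9],1],[[0.037,0.037,0],[0,0,6.9],1],[[0.037,0.037,0],[0,0,6.9],1],[[0.037,0.037,0],[0,0,6.9],1],[[0.037,0.037,0],[0,0,6.9],1],[[0.037,0.037,0],[0,0,6.9],1]]'
python3 -m crank '[[[0.009,0.006,0],[0,0,0],1],[[0,0,0],[0,0,0],1],[[0,0,0],[0,0,0],1]]'
python3 - <<'E'
from h import *
obs()
p,d=imaging.snapshot("wrist"); cv2.imwrite("pics/w1.png",p)
cm=imaging.camera_model("wrist"); P=cloud(cm,d)
for a in ((.094,.106,(.65,-.19),.08),(.172,.195,(.65,-.19),.05)):
    q=slab(P,*a)
    if len(q)>5: print(len(q),rect(q),q[:,2].mean())
E
```

```text
clock: 1.3
tool_pos: [0.6304, -0.2174, 0.2492]
orientation: [180.0, 0.0, -79.2]
force: [1.0, -1.1, 0.1]
opening: 0.0876
gripper_force: 0.0
clock: 1.6
tool_pos: [0.6379, -0.2133, 0.2488]
orientation: [179.9, 0.0, -79.5]
force: [-0.8, 0.5, -0.6]
opening: 0.0877
gripper_force: 0.0
1.6 [ 0.6379 -0.2133  0.2488] [ 1.7993e+02  2.0000e-02 -7.9480e+01] [-0.8  0.5 -0.6] j [ -1.9  19.7   2.3  -0.  -72.7  12.4] op 0.0877
3443 (array([ 659.4, -192.8]), array([ 70.1, 100.6]), 8.7) 0.10022144612790204
734 (array([ 659.3, -193.5]), array([23.9, 23.6]), 16.8) 0.18350793347044278
```

View pics/w1.png

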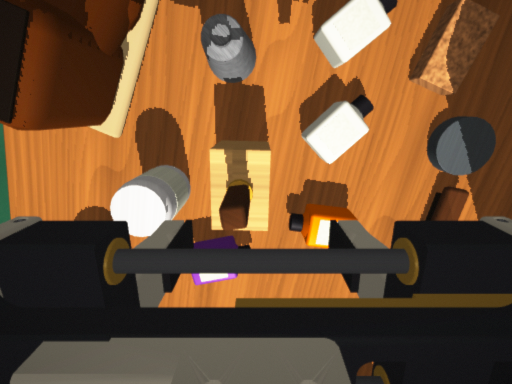

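The wrist view shows the pin upright in its block at about (235,205), at world (0.659,-0.193), with the handle flats at 16.8°.

```bash
python3 -m crank '[[[0.0105,0.010,0],[0,0,3.1],1],[[0.0105,0.0103,0],[0,0,3.1],1],[[0,0,0],[0,0,0],1],[[0,0,-0.03],[0,0,0],1],[[0,0,-0.03],[0,0,0],1],[[0,0,-0.03],[0,0,0],1],[[0,0,-0.026],[0,0,0],1],[[0,0,0],[0,0,0],1],[[0,0,0],[0,0,0],1]]'
python3 -m crank '[[[0,0,0],[0,0,0],-1],[[0,0,0],[0,0,0],-1],[[0,0,0],[0,0,0],-1],[[0,0,0],[0,0,0],-1],[[0,0,0],[0,0,0],-1],[[0,0,0],[0,0,0],-1],[[0,0,0],[0,0,0],-1],[[0,0,0],[0,0,0],-1]]'
```

```text
clock: 2.55
tool_pos: [0.659, -0.1941, 0.1342]
orientation: [180.0, -0.0, -73.3]
force: [0.4, 0.3, 0.3]
opening: 0.0874
gripper_force: 0.0
clock: 3.35
tool_pos: [0.6594, -0.1928, 0.1333]
orientation: [180.0, 0.0, -73.2]
force: [0.3, -0.2, -0.5]
opening: 0.0289
gripper_force: 0.0
```

```bash
python3 -m crank '[[[0,0,0],[0,0,0],-1],[[0,0,0],[0,0,0],-1],[[0,0,0],[0,0,0],-1],[[0,0,0],[0,0,0],-1]]'
python3 -m crank '[[[0,0,0.02],[0,0,0],-1],[[0,0,0.03],[0,0,0],-1],[[0,0,0.03],[0,0,0],-1],[[0,0,0.03],[0,0,0],-1],[[0,0,0.03],[0,0,0],-1],[[0,0,0],[0,0,0],-1],[[0,0,0],[0,0,0],-1]]'
python3 - <<'E'
from h import *
import numpy as np
h1=onz(imaging.camera_model("top"),(171.75,185.4),.052)[0]
h2=onz(imaging.camera_model("scene"),(271.4,274.0),.052)[0]
print(h1,h2)
f=np.load("top0.npz");p=f["p"]
for n in ("top","scene"):
    f=np.load(n+"0.npz");P=cloud(imaging.camera_model(n),f["d"]);p=f["p"]
    c=(.534,.232); m=(np.hypot(P[...,0]-c[0],P[...,1]-c[1])<.025)&(p.min(2)>70)
    print(n,m.sum(), [ (x,p[x[1],x[0]].tolist()) for x in np.argwhere(m)[:2,::-1].tolist()])
    v,u=np.nonzero(m); q=onz(imaging.camera_model(n),np.c_[u,v],.052); print(rect(q), q.mean(0))
E
```

```text
clock: 3.75
tool_pos: [0.6594, -0.1929, 0.1333]
orientation: [180.0, 0.0, -73.3]
force: [0.6, 1.6, 0.1]
opening: 0.0239
gripper_force: 29.9
clock: 4.45
tool_pos: [0.6595, -0.1928, 0.274]
orientation: [-179.9, -0.0, -73.3]
force: [-1.1, -0.1, -1.9]
opening: 0.0237
gripper_force: 29.9
[0.53449508 0.22956204 0.052     ] [0.53574108 0.23142613 0.052     ]
top 66 [([172, 180], [80, 83, 93]), ([171, 181], [94, 96, 103])]
(array([535.3, 230. ]), array([26.3, 26.7]), 38.6) [0.53489297 0.23003394 0.052     ]
scene 43 [([270, 269], [108, 107, 109]), ([271, 269], [104, 106, 110])]
(array([535.2, 231.2]), array([22.5, 23.2]), 40.5) [0.53565966 0.23154717 0.052     ]
```

```bash
python3 -m crank '[[[-0.0125,0.042,0],[0,0,2.6],-1],[[-0.0125,0.042,0],[0,0,2.6],-1],[[-0.0125,0.042,0],[0,0,2.6],-1],[[-0.0125,0.042,0],[0,0,2.6],-1],[[-0.0125,0.042,0],[0,0,2.6],-1],[[-0.0125,0.042,0],[0,0,2.6],-1],[[-0.0125,0.042,0],[0,0,2.6],-1],[[-0.0125,0.042,0],[0,0,2.6],-1],[[-0.0125,0.042,0],[0,0,2.6],-1],[[-0.0125,0.042,0],[0,0,2.6],-1],[[0,0,0],[0,0,0],-1],[[0,0,0],[0,0,0],-1]]'
```

```text
clock: 5.65
tool_pos: [0.5334, 0.2278, 0.272]
orientation: [179.9, 0.0, -47.1]
force: [-0.3, 0.4, 0.3]
opening: 0.0239
gripper_force: 29.9
```

```bash
python3 -m crank '[[[0.0015,0.002,-0.03],[0,0,0],-1],[[0,0,-0.03],[0,0,0],-1],[[0,0,-0.021],[0,0,0],-1],[[0,0,0],[0,0,0],-1],[[0,0,0],[0,0,0],-1]]'
python3 - <<'E'
from h import *
obs(); p,d=imaging.snapshot("scene"); w,_=imaging.snapshot("wrist"); t,_=imaging.snapshot("top")
r=lambda a:cv2.resize(a,(400,400),interpolation=cv2.INTER_CUBIC)
cv2.imwrite("pics/c4.png",np.hstack([r(p[240:300,240:300]),r(t[155:215,140:200])]));cv2.imwrite("pics/w2.png",w)
E
```

```text
clock: 6.15
tool_pos: [0.5363, 0.228, 0.1925]
orientation: [179.9, -0.0, -47.3]
force: [0.3, -0.2, -0.5]
opening: 0.024
gripper_force: 29.9
6.15 [0.5363 0.228  0.1925] [ 1.7993e+02 -3.0000e-02 -4.7310e+01] [ 0.3 -0.2 -0.5] j [ 42.3  13.4 -14.1   0.  -62.6   0.4] op 0.024
```

View pics/c4.png

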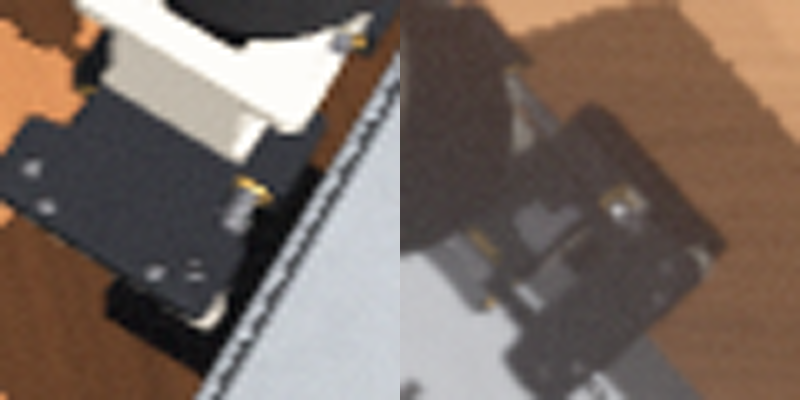

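View pics/w2.png

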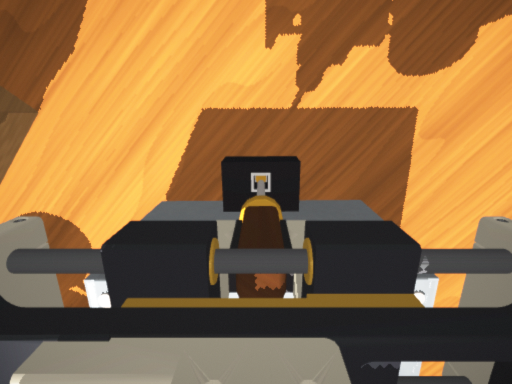

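Wrist view: the rim is at about (261,181), with the rod just below it in the image, so it is aligned laterally. I'll cast the rim through the wrist calibration.

Run:
```python
from h import *
w=cv2.imread("pics/w2.png"); cm=imaging.camera_model("wrist")
g=w[160:200,225:297]; m=(g.min(2)>120)
v,u=np.nonzero(m); u=u+225;v=v+160
print(u.min(),u.max(),v.min(),v.max())
for e in ((u.min(),v.min()),(u.max(),v.min()),((u.min()+u.max())/2,181)): print(onz(cm,e,.052).round(4))
mm=cv2.resize(w[155:235,221:301],(640,640),interpolation=cv2.INTER_NEAREST); cv2.imwrite("pics/c5.png",mm)
# predicted pixel of pin tip for assumed tip
for z in (.064,.10,.155):
  X=np.array([.5363,.228,z]); c=cm["mtx"]@(cm["R"]@X+cm["t"]); print(z,(c[:2]/c[2]).round(1))
```

```text
251 269 173 193
[[0.5503 0.2314 0.052 ]]
[[0.5351 0.2174 0.052 ]]
[[0.5363 0.2314 0.052 ]]
0.064 [262.  181.5]
0.1 [262.1 190.6]
0.155 [262.4 210.4]
```

View pics/c5.png

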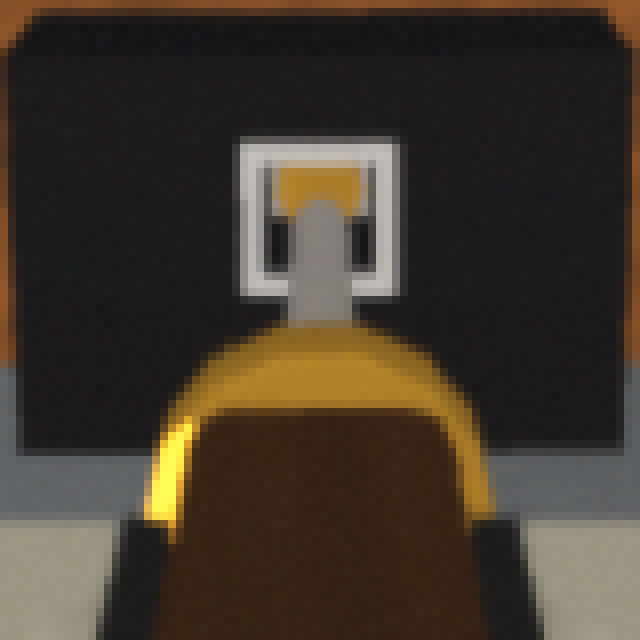

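Run:
```python
from h import *
cm=imaging.camera_model("wrist"); print(onz(cm,[(260.1,181.6)],.052))
```

```text
[[0.53570844 0.23183972 0.052     ]]
```

```bash
python3 -m crank '[[[-0.001,0.0025,0],[0,0,0],-1],[[0,0,0],[0,0,0],-1],[[0,0,-0.01],[0,0,0],-1],[[0,0,-0.01],[0,0,0],-1],[[0,0,0],[0,0,0],-1]]'
python3 -m crank '[[[0,0,-0.005],[0,0,0],-1],[[0,0,-0.005],[0,0,0],-1],[[0,0,0],[0,0,0],-1],[[0,0,0],[0,0,0],-1]]'
```

```text
clock: 6.8
tool_pos: [0.5337, 0.2309, 0.1702]
orientation: [179.8, 0.0, -47.3]
force: [-0.6, -1.1, -0.2]
opening: 0.0238
gripper_force: 29.9
clock: 7.2
tool_pos: [0.5349, 0.2316, 0.1624]
orientation: [180.0, -0.0, -47.2]
force: [0.7, 0.1, -1.8]
opening: 0.0241
gripper_force: 29.9
```

```bash
python3 -m crank '[[[0,0,-0.003],[0,0,0],-1],[[0,0,-0.003],[0,0,0],-1],[[0,0,0],[0,0,0],-1],[[0,0,0],[0,0,0],-1]]'
```

```text
clock: 7.6
tool_pos: [0.5352, 0.2317, 0.1568]
orientation: [-180.0, -0.0, -47.2]
force: [-0.7, -0.6, 3.4]
opening: 0.0238
gripper_force: 29.9
```

```bash
python3 -m crank '[[[0,0,-0.0015],[0,0,0],-1],[[0,0,0],[0,0,0],-1],[[0,0,0],[0,0,0],-1]]'; python3 -m crank '[[[0,0,-0.001],[0,0,0],-1],[[0,0,0],[0,0,0],-1],[[0,0,0],[0,0,0],-1]]'
```

```text
clock: 7.9
tool_pos: [0.5351, 0.2317, 0.1552]
orientation: [-180.0, -0.0, -47.2]
force: [0.2, -0.9, 5.3]
opening: 0.024
gripper_force: 29.9
clock: 8.2
tool_pos: [0.5352, 0.2317, 0.1543]
orientation: [-180.0, -0.0, -47.2]
force: [0.4, -1.1, 6.1]
opening: 0.0238
gripper_force: 29.9
```

```bash
python3 -m crank '[[[0.0068,-0.0073,0],[0,0,0],-1],[[0.0068,-0.0073,0],[0,0,0],-1],[[0.0068,-0.0073,0],[0,0,0],-1],[[0,0,0],[0,0,0],-1]]'
```

```text
clock: 8.6
tool_pos: [0.5563, 0.2092, 0.1543]
orientation: [-180.0, -0.0, -47.3]
force: [1.2, -2.4, 5.6]
opening: 0.0237
gripper_force: 30.0
```

```bash
python3 -m crank '[[[0.0095,-0.0102,0],[0,0,0],-1],[[0.0095,-0.0102,0],[0,0,0],-1],[[0.0095,-0.0102,0],[0,0,0],-1],[[0.0095,-0.0102,0],[0,0,0],-1],[[0.0095,-0.0102,0],[0,0,0],-1],[[0.0095,-0.0102,0],[0,0,0],-1],[[0.0095,-0.0102,0],[0,0,0],-1],[[0.0095,-0.0102,0],[0,0,0],-1],[[0.0095,-0.0102,0],[0,0,0],-1],[[0.0095,-0.0102,0],[0,0,0],-1],[[0,0,0],[0,0,0],-1],[[0,0,0],[0,0,0],-1]]'
```

```text
clock: 9.8
tool_pos: [0.6514, 0.1073, 0.1543]
orientation: [-179.9, -0.1, -47.3]
force: [1.0, -0.9, 5.3]
opening: 0.0236
gripper_force: 30.0
```

```bash
python3 -m crank '[[[0.003,-0.0032,0],[0,0,0],-1],[[0.0014,-0.0015,0],[0,0,0],-1],[[0,0,0],[0,0,0],-1],[[0,0,0],[0,0,0],-1]]'
```

```text
clock: 10.2
tool_pos: [0.6553, 0.1032, 0.1543]
orientation: [-179.9, -0.0, -47.2]
force: [0.6, -0.9, 5.3]
opening: 0.0237
gripper_force: 30.0
```

```bash
python3 -m crank '[[[0.0014,-0.0015,0],[0,0,0],-1],[[0.0014,-0.0015,0],[0,0,0],-1],[[0,0,0],[0,0,0],-1],[[0,0,0],[0,0,0],-1]]'
```

```text
clock: 10.6
tool_pos: [0.658, 0.1003, 0.1543]
orientation: [-179.9, -0.0, -47.2]
force: [1.2, 0.2, 5.6]
opening: 0.0234
gripper_force: 30.0
```

```bash
python3 -m crank '[[[0.0014,-0.0015,0],[0,0,0],-1],[[0.0007,-0.0007,0],[0,0,0],-1],[[0,0,0],[0,0,0],-1],[[0,0,0],[0,0,0],-1]]'
python3 - <<'E'
from h import *
obs()
p,d=imaging.snapshot("top"); np.savez("top1.npz",p=p,d=d); cv2.imwrite("pics/t1.png",cv2.resize(p[90:310,40:300],None,fx=3,fy=2.7))
P=cloud(imaging.camera_model("top"),d)
q=slab(P,.16,.172,(.62,.15),.16); print(len(q),rect(q))
E
```

```text
clock: 11.0
tool_pos: [0.6595, 0.0988, 0.1543]
orientation: [-179.9, 0.0, -47.2]
force: [-3.3, 2.6, 8.0]
opening: 0.0239
gripper_force: 30.0
11.0 [0.6595 0.0988 0.1543] [-1.7994e+02  5.0000e-02 -4.7240e+01] [-3.3  2.6  8. ] j [ 25.2  22.6  -5.9  -0.1 -61.4  17.6] op 0.0239
176 (array([605.8, 111.2]), array([208.8,   7.9]), 43.0)
```

```bash
python3 -m crank '[[[0,0,0.005],[0,0,0],-1],[[-0.003,0.0032,0],[0,0,0],-1],[[0,0,0],[0,0,0],-1],[[0,0,0.005],[0,0,0],-1],[[0,0,0.01],[0,0,0],-1],[[0,0,0.02],[0,0,0],-1],[[0,0,0.03],[0,0,0],-1],[[0,0,0.03],[0,0,0],-1],[[0,0,0.02],[0,0,0],-1],[[0,0,0],[0,0,0],-1],[[0,0,0],[0,0,0],-1]]'
python3 - <<'E'
from h import *
obs()
p,d=imaging.snapshot("top"); np.savez("top1.npz",p=p,d=d)
p,d=imaging.snapshot("wrist"); cv2.imwrite("pics/w3.png",p); np.savez("w3.npz",d=d,cm=np.array([imaging.camera_model("wrist")],dtype=object))
E
```

```text
clock: 12.15
tool_pos: [0.6562, 0.101, 0.2741]
orientation: [-180.0, 0.0, -47.3]
force: [0.6, 0.3, -2.7]
opening: 0.0237
gripper_force: 30.0
12.15 [0.6562 0.101  0.2741] [-1.7999e+02  3.0000e-02 -4.7270e+01] [ 0.6  0.3 -2.7] j [ 25.5  18.2   3.4  -0.  -75.2  17.2] op 0.0237
```

View pics/w3.png

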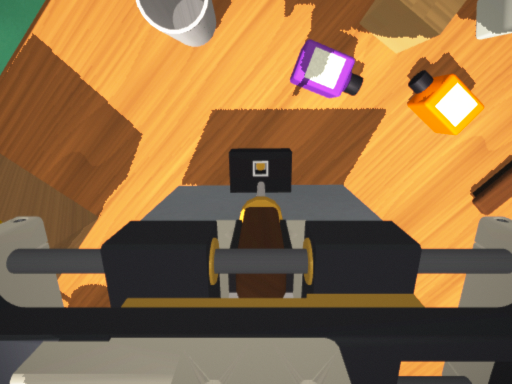

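The tray is out and the pin is still straight in the grip and clear of the hole, whose rim is at (261,168). Now I'll return the pin to its block.

```bash
python3 - <<'E'
from h import *
f=np.load("w3.npz",allow_pickle=True); print(onz(f["cm"][0],[(260.5,168.3)],.052))
E
python3 -m crank '[[[0.0005,-0.037,0],[0,0,-3.25],-1],[[0.0005,-0.037,0],[0,0,-3.25],-1],[[0.0005,-0.037,0],[0,0,-3.25],-1],[[0.0005,-0.037,0],[0,0,-3.25],-1],[[0.0005,-0.037,0],[0,0,-3.25],-1],[[0.0005,-0.037,0],[0,0,-3.25],-1],[[0,-0.037,0],[0,0,-3.25],-1],[[0,-0.035,0],[0,0,-3.25],-1],[[0,0,0],[0,0,0],-1],[[0,0,0],[0,0,0],-1]]'
```

```text
[[0.65325268 0.10332357 0.052     ]]
clock: 13.25
tool_pos: [0.6589, -0.194, 0.2723]
orientation: [179.9, 0.1, -73.3]
force: [0.1, -0.0, -1.3]
opening: 0.0237
gripper_force: 30.0
```

```bash
python3 -m crank '[[[0.0003,0.001,-0.02],[0,0,0],-1],[[0,0,0],[0,0,0],-1],[[0,0,0],[0,0,0],-1],[[0,0,0],[0,0,0],-1],[[0,0,0],[0,0,0],-1]]'
python3 - <<'E'
from h import *
for i in range(3):
    obs(); imaging.snapshot("top")
E
```

```text
clock: 13.75
tool_pos: [0.6603, -0.1917, 0.2548]
orientation: [-179.9, -0.0, -73.2]
force: [-0.0, 0.4, -0.8]
opening: 0.0237
gripper_force: 30.0
13.75 [ 0.6603 -0.1917  0.2548] [-1.7994e+02 -3.0000e-02 -7.3210e+01] [-0.   0.4 -0.8] j [  0.   20.9   4.8   0.  -73.9  16.8] op 0.0237
13.8 [ 0.6602 -0.1917  0.2547] [-1.7994e+02 -2.0000e-02 -7.3220e+01] [-0.7  0.1 -0.6] j [  0.   20.9   4.8   0.  -73.9  16.8] op 0.0239
13.85 [ 0.6601 -0.1918  0.2546] [-1.7995e+02 -2.0000e-02 -7.3230e+01] [ 0.2 -0.3 -1.1] j [  0.   20.9   4.8   0.  -73.9  16.8] op 0.0238
```

```bash
python3 -m crank '[[[-0.0007,-0.001,-0.005],[0,0,0],-1],[[0,0,-0.01],[0,0,0],-1],[[0,0,-0.015],[0,0,0],-1],[[0,0,-0.025],[0,0,0],-1],[[0,0,-0.025],[0,0,0],-1],[[0,0,-0.025],[0,0,0],-1],[[0,0,-0.013],[0,0,0],-1],[[0,0,0],[0,0,0],-1],[[0,0,0],[0,0,0],-1],[[0,0,0],[0,0,0],-1]]'
```

```text
clock: 14.9
tool_pos: [0.6596, -0.193, 0.1364]
orientation: [-180.0, -0.0, -73.3]
force: [-0.1, 0.3, -1.7]
opening: 0.0239
gripper_force: 30.0
```

```bash
python3 -m crank '[[[0,0,-0.002],[0,0,0],-1],[[0,0,-0.001],[0,0,0],-1],[[0,0,0],[0,0,0],-1],[[0,0,0],[0,0,0],-1]]'; python3 -m crank '[[[0,0,0],[0,0,0],1],[[0,0,0],[0,0,0],1],[[0,0,0],[0,0,0],1],[[0,0,0],[0,0,0],1],[[0,0,0],[0,0,0],1],[[0,0,0],[0,0,0],1],[[0,0,0.02],[0,0,0],1],[[0,0,0.04],[0,0,0],1],[[0,0,0.04],[0,0,0],1],[[0,0,0.02],[0,0,0],1],[[0,0,0],[0,0,0],1],[[0,0,0],[0,0,0],1]]'
python3 - <<'E'
from h import *
obs()
for n in ("wrist","top"):
    p,d=imaging.snapshot(n); cm=imaging.camera_model(n);P=cloud(cm,d); print(n)
    for a in ((.094,.106,(.65,-.19),.08),(.172,.195,(.65,-.19),.05)):
        q=slab(P,*a)
        if len(q)>5: print(len(q),rect(q),q[:,2].mean())
    hsv=cv2.cvtColor(p,cv2.COLOR_BGR2HSV)
    m=(P[...,2]>.044)&(P[...,2]<.06)&(hsv[...,1]<45)&(hsv[...,2]>120)&(P[...,0]>.45)&(P[...,0]<.66)&(P[...,1]<-.2)
    m=cv2.morphologyEx(m.astype(np.uint8),cv2.MORPH_OPEN,np.ones((3,3)))
    k,l,s,_=cv2.connectedComponentsWithStats(m)
    for i in range(1,k):
        if s[i,4]>100: print("flask",s[i,4],rect(P[l==i]))
    cv2.imwrite(f"pics/{n}2.png",p)
    dark=(p.max(2)<70)&(P[...,2]>.03)&(P[...,2]<.045)&(P[...,0]>.45)&(P[...,0]<.6)&(P[...,1]<-.25)
    k,l,s,_=cv2.connectedComponentsWithStats(dark.astype(np.uint8))
    for i in range(1,k):
        if s[i,4]>6: print("cap",s[i,4],P[l==i].mean(0).round(3))
E
```

```text
clock: 15.3
tool_pos: [0.6592, -0.193, 0.133]
orientation: [-180.0, -0.0, -73.2]
force: [-0.1, -0.8, -1.0]
opening: 0.0242
gripper_force: 30.0
clock: 16.5
tool_pos: [0.6591, -0.1928, 0.2531]
orientation: [-180.0, 0.0, -73.3]
force: [-0.1, 0.0, 0.2]
opening: 0.0877
gripper_force: 0.0
16.5 [ 0.6591 -0.1928  0.2531] [-1.7995e+02  1.0000e-02 -7.3260e+01] [-0.1  0.   0.2] j [ -0.1  20.9   4.6  -0.  -73.7  16.9] op 0.0877
wrist
3692 (array([ 658.7, -192.1]), array([ 70.1, 100.5]), 8.8) 0.0988462260270837
686 (array([ 658.3, -192.4]), array([23.6, 22.8]), 17.0) 0.18263628433418022
flask 2666 (array([ 558.4, -403.3]), array([69.9, 51. ]), 49.2)
flask 2077 (array([ 546.9, -279.7]), array([72.2, 50.8]), 53.9)
cap 206 [ 0.524 -0.439  0.037]
cap 222 [ 0.519 -0.32   0.036]
top
416 (array([ 659. , -192.8]), array([ 70.5, 100.2]), 8.2) 0.10052170115838141
46 (array([ 657.6, -192.1]), array([22.2, 24.2]), 13.8) 0.18316857086817165
flask 581 (array([ 628.4, -677.8]), array([75. , 96.3]), 9.5)
flask 353 (array([ 557.1, -405.4]), array([73.3, 52. ]), 50.4)
flask 348 (array([ 546.7, -279.5]), array([71.7, 52.3]), 54.2)
```

The pin is standing in its block again and the two flasks are located. I'll estimate the wrist angles for the tilted grasp and placement.

```bash
cat > k.py <<'E'
import numpy as np
from scipy.spatial.transform import Rotation as Ro
D=.192
def tilt(psi,th,ang):  # tool-down yaw psi, then lean so tool z tips toward heading th by ang
    ax=np.array([np.sin(np.radians(th)),-np.cos(np.radians(th)),0])*1.0
    R=Ro.from_rotvec(ax*np.radians(ang))*Ro.from_euler("z",psi,degrees=True)*Ro.from_euler("x",180,degrees=True)
    return R
R6z=Ro.from_matrix(np.array([[0,0,1.],[0,0,0],[0,0,0]])+0) if 0 else None
def wrist(R,tcp,p=18,L=.25):
    M=R.as_matrix(); w=np.array(tcp)-L*M[:,2]
    r=np.hypot(w[0],w[1]); j1=np.degrees(np.arctan2(w[1],w[0])+np.arcsin(D/r))
    # chain: Rz(j1)Ry(p) Rx(j4) Ry(-j5) B Rz(-j6); B = tool axes at j6=0
    A=(Ro.from_euler("z",j1,degrees=True)*Ro.from_euler("y",p,degrees=True)).inv()*R
    # B from tool-down: Ry(90) B Rz(-j6)= Rz(j6-90)Rx(180)  at j6=0
    B=Ro.from_euler("y",-90,degrees=True)*Ro.from_euler("z",-90,degrees=True)*Ro.from_euler("x",180,degrees=True)
    C=(A*B.inv())  # Rx(j4)Ry(-j5) * (B Rz(-j6) B^-1) = Rx Ry Rx'
    a=C.as_euler("XYX",degrees=True)
    sgn=np.sign((B.apply([0,0,1]))[0])
    return w.round(3),round(j1),"j4",round(a[0]),"j5",round(-a[1]),"j6",round(-sgn*a[2])
E
python3 - <<'E'
from k import *
print(wrist(tilt(-73.3,0,0),(.659,-.193,.25),16.3))   # expect j1 -.1 j6 16.9
for psi in (-130.8,49.2): print("pick",psi,[wrist(tilt(psi,49.2,t),(.56,-.4,.05)) for t in (0,45)], tilt(psi,49.2,45).as_matrix()[:,2].round(2))
for psi in (-47,133): print("place",psi,[wrist(tilt(psi,133,t),(.5,.25,.07)) for t in (0,45)],tilt(psi,133,45).as_matrix()[:,2].round(2))
E
```

```text
(array([ 0.659, -0.193,  0.5  ]), 0, 'j4', 0, 'j5', -74, 'j6', 17)
pick -130.8 [(array([ 0.56, -0.4 ,  0.3 ]), -19, 'j4', 0, 'j5', -72, 'j6', -21), (array([ 0.444, -0.534,  0.227]), -34, 'j4', 47, 'j5', -73, 'j6', 8)] [ 0.46  0.54 -0.71]
pick 49.2 [(array([ 0.56, -0.4 ,  0.3 ]), -19, 'j4', 0, 'j5', -72, 'j6', 159), (array([ 0.444, -0.534,  0.227]), -34, 'j4', 47, 'j5', -73, 'j6', -172)] [ 0.46  0.54 -0.71]
place -47 [(array([0.5 , 0.25, 0.32]), 47, 'j4', 0, 'j5', -72, 'j6', -4), (array([0.621, 0.121, 0.247]), 29, 'j4', 43, 'j5', -87, 'j6', 23)] [-0.48  0.52 -0.71]
place 133 [(array([0.5 , 0.25, 0.32]), 47, 'j4', 0, 'j5', -72, 'j6', 176), (array([0.621, 0.121, 0.247]), 29, 'j4', 43, 'j5', -87, 'j6', -157)] [-0.48  0.52 -0.71]
```

```bash
python3 -m crank '[[[-0.013,-0.0228,0.003],[0,0,-4.8],1],[[-0.013,-0.0228,0.003],[0,0,-4.8],1],[[-0.013,-0.0228,0],[0,0,-4.8],1],[[-0.013,-0.0228,0],[0,0,-4.8],1],[[-0.013,-0.0228,0],[0,0,-4.8],1],[[-0.013,-0.0228,0],[0,0,-4.8],1],[[-0.013,-0.0228,0],[0,0,-4.8],1],[[-0.013,-0.0228,0],[0,0,-4.8],1],[[-0.013,-0.0228,0],[0,0,-4.8],1],[[-0.013,-0.0228,0],[0,0,-4.8],1],[[-0.013,-0.0228,0],[0,0,-4.8],1],[[-0.013,-0.0228,0],[0,0,-4.8],1]]'
python3 -m crank '[[[0,0,0],[5.68,-4.9,0],1],[[0,0,0],[5.68,-4.9,0],1],[[0,0,0],[5.68,-4.9,0],1],[[0,0,0],[5.68,-4.9,0],1],[[0,0,0],[5.68,-4.9,0],1],[[0,0,0],[5.68,-4.9,0],1],[[0,0,0],[0,0,0],1],[[0,0,0],[0,0,0],1],[[0,0,0],[0,0,0],1]]'
cat >> h.py <<'E'
from scipy.spatial.transform import Rotation as Ro
def go(T,tz=None,x=None):
    o=ctrl.get_obs(); M=Ro.from_euler("xyz",o["orientation"],degrees=True).as_matrix()
    print("x",M[:,0].round(3),"y",M[:,1].round(3),"z",M[:,2].round(3),"shift",(np.array(T)-o["tool_pos"]).round(4))
    if tz is not None:
        z=np.array(tz)/np.linalg.norm(tz); y=np.cross(z,x); y/=np.linalg.norm(y); N=np.c_[np.cross(y,z),y,z]
        print("turn",np.degrees(Ro.from_matrix(N@M.T).as_rotvec()).round(2))
E
python3 - <<'E'
from h import *
obs(); c=np.array([-.653,-.757,0]); u=np.array([0,0,1.])
go((.5033,-.4668,.1126),-u-c,c-u)
p,d=imaging.snapshot("wrist"); cv2.imwrite("pics/w4.png",p)
E
```

```text
clock: 17.8
tool_pos: [0.5022, -0.4672, 0.2572]
orientation: [179.9, -0.0, -131.0]
force: [0.7, 0.0, -0.3]
opening: 0.0877
gripper_force: 0.0
clock: 18.7
tool_pos: [0.5035, -0.4663, 0.2587]
orientation: [179.9, 44.9, -130.9]
force: [0.6, 0.6, 0.6]
opening: 0.0877
gripper_force: 0.0
18.7 [ 0.5035 -0.4663  0.2587] [ 179.91   44.92 -130.87] [0.6 0.6 0.6] j [-53.1  29.1  20.8 -43.7 -92.7  14.5] op 0.0877
x [-0.463 -0.535 -0.706] y [-0.757  0.653  0.001] z [ 0.461  0.535 -0.708] shift [-0.0002 -0.0005 -0.1461]
turn [ 0.01 -0.09  0.02]
```

```bash
python3 -m crank '[[[0,0,-0.04],[0,0,0],1],[[0,0,-0.04],[0,0,0],1],[[0,0,-0.04],[0,0,0],1],[[0,0,-0.026],[0,0,0],1],[[0,0,0],[0,0,0],1],[[0,0,0],[0,0,0],1]]'
python3 - <<'E'
from h import *
obs(); go((.5033,-.4668,.1126)); go((.5634,-.3972,.0207))
p,d=imaging.snapshot("wrist"); cm=imaging.camera_model("wrist");P=cloud(cm,d)
hsv=cv2.cvtColor(p,cv2.COLOR_BGR2HSV)
p,d=imaging.snapshot("top"); cm=imaging.camera_model("top");P=cloud(cm,d); 
q=slab(P,.046,.058,(.558,-.4035),.045); print(len(q),rect(q))
E
```

```text
clock: 19.35
tool_pos: [0.5041, -0.4661, 0.114]
orientation: [180.0, 45.0, -130.7]
force: [-0.3, -0.2, 0.5]
opening: 0.0877
gripper_force: 0.0
19.35 [ 0.5041 -0.4661  0.114 ] [ 179.99   44.95 -130.72] [-0.3 -0.2  0.5] j [-53.1  36.3  13.7 -44.1 -82.4  24.6] op 0.0877
x [-0.462 -0.536 -0.707] y [-0.758  0.652  0.   ] z [ 0.461  0.536 -0.708] shift [-0.0008 -0.0007 -0.0014]
x [-0.462 -0.536 -0.707] y [-0.758  0.652  0.   ] z [ 0.461  0.536 -0.708] shift [ 0.0593  0.0689 -0.0933]
340 (array([ 558.1, -404.6]), array([71. , 52.2]), 48.5)
```

```bash
python3 -m crank '[[[0.0148,0.0172,-0.0233],[0,0,0],1],[[0.0148,0.0172,-0.0233],[0,0,0],1],[[0.0148,0.0172,-0.0233],[0,0,0],1],[[0.0148,0.0172,-0.0230],[0,0,0],1],[[0,0,0],[0,0,0],1],[[0,0,0],[0,0,0],1]]'
```

```text
clock: 20.05
tool_pos: [0.5632, -0.3981, 0.0217]
orientation: [-179.9, 45.0, -130.7]
force: [-0.4, -0.1, 0.2]
opening: 0.0876
gripper_force: 0.0
```

```bash
python3 -m crank '[[[0,0,0],[0,0,0],-1],[[0,0,0],[0,0,0],-1],[[0,0,0],[0,0,0],-1],[[0,0,0],[0,0,0],-1],[[0,0,0],[0,0,0],-1],[[0,0,0],[0,0,0],-1],[[0,0,0],[0,0,0],-1],[[0,0,0],[0,0,0],-1]]'
python3 - <<'E'
from h import *
obs(); go((.5634,-.3972,.0207))
p,d=imaging.snapshot("scene"); cv2.imwrite("pics/s4.png",cv2.resize(p[60:240,140:380],None,fx=3,fy=3))
E
```

```text
clock: 20.85
tool_pos: [0.5625, -0.3983, 0.0203]
orientation: [180.0, 45.0, -130.8]
force: [-0.3, -1.2, 2.9]
opening: 0.0521
gripper_force: 30.0
20.85 [ 0.5625 -0.3983  0.0203] [ 179.99   44.99 -130.85] [-0.3 -1.2  2.9] j [-46.8  40.3   7.7 -47.9 -71.4  27.9] op 0.0521
x [-0.463 -0.535 -0.707] y [-0.756  0.654  0.   ] z [ 0.462  0.535 -0.707] shift [0.0009 0.0011 0.0004]
```

View pics/s4.png

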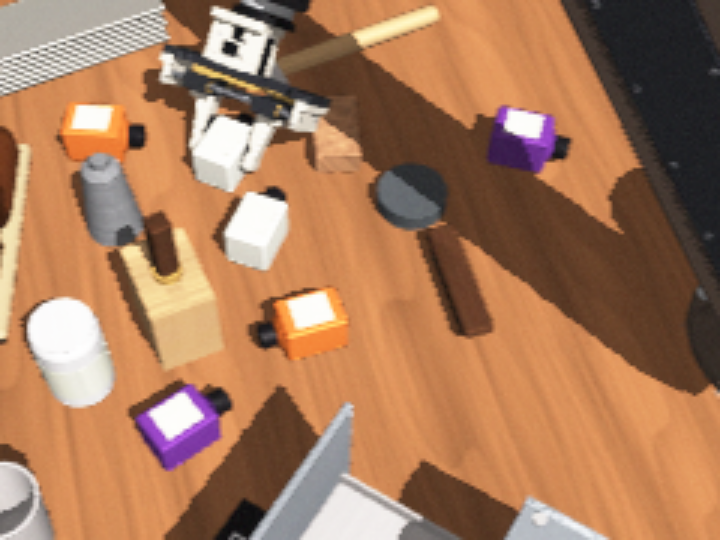

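```bash
python3 -m crank '[[[0,0,0.02],[0,0,0],-1],[[0,0,0.04],[0,0,0],-1],[[0,0,0.04],[0,0,0],-1],[[0,0,0.04],[0,0,0],-1],[[0,0,0.04],[0,0,0],-1],[[0,0,0],[3.93,4.55,-6.01],-1],[[0,0,0],[3.93,4.55,-6.01],-1],[[0,0,0],[3.93,4.55,-6.01],-1],[[0,0,0],[3.93,4.55,-6.01],-1],[[0,0,0],[3.93,4.55,-6.01],-1],[[0,0,0],[3.93,4.55,-6.01],-1],[[0,0,0],[0,0,0],-1]]'
python3 - <<'E'
from h import *
obs()
E
```

```text
clock: 22.1
tool_pos: [0.5621, -0.3972, 0.2007]
orientation: [142.0, 26.3, 168.8]
force: [-0.9, 0.1, -2.3]
opening: 0.052
gripper_force: 30.0
22.1 [ 0.5621 -0.3972  0.2007] [142.04  26.28 168.84] [-0.9  0.1 -2.3] j [-46.2  29.   13.3 -45.2 -82.7 -36.2] op 0.052
```

```bash
python3 -m crank '[[[0,0,0],[3.93,4.55,-6.01],-1],[[0,0,0],[3.93,4.55,-6.01],-1],[[0,0,0],[3.93,4.55,-6.01],-1],[[0,0,0],[3.93,4.55,-6.01],-1],[[0,0,0],[3.93,4.55,-6.01],-1],[[0,0,0],[3.93,4.55,-6.01],-1],[[0,0,0],[3.93,4.55,-6.01],-1],[[0,0,0],[3.93,4.55,-6.01],-1],[[0,0,0],[3.93,4.55,-6.01],-1],[[0,0,0],[3.93,4.55,-6.01],-1],[[0,0,0],[3.93,4.55,-6.01],-1],[[0,0,0],[3.93,4.55,-6.01],-1]]'
python3 -m crank '[[[0,0,0],[3.12,3.61,-4.77],-1],[[0,0,0],[3.12,3.61,-4.77],-1],[[0,0,0],[3.12,3.61,-4.77],-1],[[0,0,0],[3.12,3.61,-4.77],-1],[[0,0,0],[0,0,0],-1],[[0,0,0],[0,0,0],-1]]'
python3 - <<'E'
from h import *
obs();h=np.array([.653,.757,0]);u=np.array([0,0,1.]);go((.56,-.4,.2),h-u,h+u)
# tray: hole now, floor frame
ho=np.array([.6535,.1035]); a=np.radians(133); ex=np.array([np.cos(a),np.sin(a)]); ey=np.array([-ex[1],ex[0]])
print("floor",ho+.132*ex)
d=np.load("top1.npz")["d"]; P=cloud(imaging.camera_model("top"),d)
q=slab(P,.034,.046,(.564,.2),.12); print(len(q),rect(q)); 
q=slab(P,.16,.172,(.60,.12),.14); print(len(q),rect(q))
E
```

```text
clock: 23.3
tool_pos: [0.5622, -0.3974, 0.2005]
orientation: [155.7, -39.1, 84.8]
force: [0.3, 0.3, -1.5]
opening: 0.0518
gripper_force: 30.0
clock: 23.9
tool_pos: [0.5623, -0.3976, 0.2003]
orientation: [179.7, -45.0, 49.6]
force: [-0.3, 0.6, -3.0]
opening: 0.0519
gripper_force: 30.0
23.9 [ 0.5623 -0.3976  0.2003] [179.69 -45.01  49.61] [-0.3  0.6 -3. ] j [ -46.2   29.1   13.3  -45.2  -82.6 -164.7] op 0.0519
x [0.458 0.538 0.707] y [ 0.759 -0.651  0.004] z [ 0.462  0.535 -0.707] shift [-0.0023 -0.0024 -0.0003]
turn [ 0.13  0.18 -0.17]
floor [0.56347622 0.20003869]
3809 (array([556.5, 204.1]), array([237.3, 215.4]), 53.7)
182 (array([605.3, 112.1]), array([209.2,   7.8]), 43.1)
```

```bash
python3 -m crank '[[[0,0.02,0.03],[0,0,3.4],-1],[[0,0.04,0],[0,0,5],-1],[[0,0.042,0],[0,0,5],-1],[[0,0.042,0],[0,0,5],-1],[[0,0.042,0],[0,0,5],-1],[[0,0.042,0],[0,0,5],-1],[[0,0.042,0],[0,0,5],-1],[[0,0.042,0],[0,0,5],-1],[[0,0.042,0],[0,0,5],-1]]'
python3 -m crank '[[[0.001,0.042,0],[0,0,5],-1],[[0.002,0.042,0],[0,0,5],-1],[[0.002,0.042,0],[0,0,5],-1],[[0.002,0.042,0],[0,0,5],-1],[[0.002,0.042,0],[0,0,5],-1],[[0.002,0.042,0],[0,0,5],-1],[[0.001,0.042,0],[0,0,5],-1],[[0,0.029,0],[0,0,5],-1],[[0,0,0],[0,0,0],-1],[[0,0,0],[0,0,0],-1],[[0,0,0],[0,0,0],-1]]'
python3 - <<'E'
from h import *
a=np.radians(133);h=np.array([np.cos(a),np.sin(a),0]);u=np.array([0,0,1.])
obs();go((.5742,.2793,.0697),h-u,h+u)
p,d=imaging.snapshot("scene"); cv2.imwrite("pics/s5.png",cv2.resize(p[150:350,180:430],None,fx=3,fy=3))
E
```

```text
clock: 24.8
tool_pos: [0.5622, -0.0423, 0.2303]
orientation: [179.7, -45.0, 93.1]
force: [0.7, -0.3, -2.3]
opening: 0.0518
gripper_force: 30.0
clock: 25.9
tool_pos: [0.5744, 0.2786, 0.2301]
orientation: [179.9, -45.0, 132.6]
force: [0.6, -0.6, -2.3]
opening: 0.052
gripper_force: 30.0
25.9 [0.5744 0.2786 0.2301] [179.92 -45.   132.63] [ 0.6 -0.6 -2.3] j [  17.3   31.6   20.2  -40.3  -98.9 -153.7] op 0.052
x [-0.479  0.52   0.707] y [0.736 0.676 0.001] z [-0.478  0.521 -0.707] shift [-0.0002  0.0007 -0.1604]
turn [-0.04  0.04  0.43]
```

View pics/s5.png

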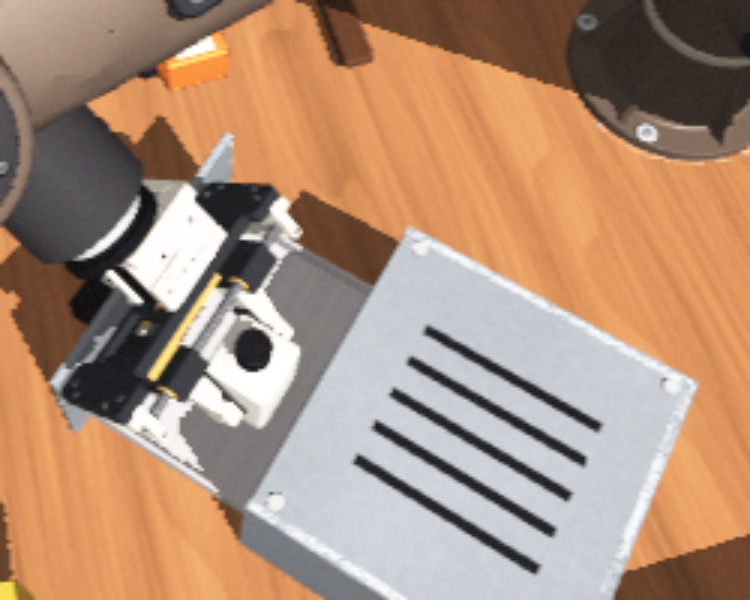

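The flask hangs upright over the tray. At 45° the gripper body would foul the front panel, so I'll release with the tool at 37°. The flask will be about 8° off vertical and will rock upright by itself.

```bash
python3 -m crank '[[[-0.003,0.0035,0],[-5.85,-5.46,0],-1],[[-0.003,0.0035,0],[0,0,0.4],-1],[[0,0,-0.03],[0,0,0],-1],[[0,0,-0.03],[0,0,0],-1],[[0,0,-0.03],[0,0,0],-1],[[0,0,-0.03],[0,0,0],-1],[[0,0,-0.01],[0,0,0],-1],[[0,0,0],[0,0,0],-1],[[0,0,0],[0,0,0],-1]]'
python3 - <<'E'
from h import *
a=np.radians(133);t=np.radians(37);h=np.array([np.cos(a),np.sin(a),0]);u=np.array([0,0,1.])
obs();go((.5682,.2858,.0718),h*np.sin(t)-u*np.cos(t),h*np.cos(t)+u*np.sin(t))
p,d=imaging.snapshot("scene"); P=cloud(imaging.camera_model("scene"),d); q=P[(np.hypot(P[...,0]-.57,P[...,1]-.27)<.03)]; print(np.percentile(q[:,2],[5,50,95]))
E
```

```text
clock: 26.85
tool_pos: [0.5693, 0.2859, 0.1014]
orientation: [179.8, -37.0, 133.0]
force: [-0.1, 0.2, -1.4]
opening: 0.0515
gripper_force: 30.0
26.85 [0.5693 0.2859 0.1014] [179.82 -36.99 133.02] [-0.1  0.2 -1.4] j [  21.8   34.4    9.8  -34.6  -82.1 -148.8] op 0.0515
x [-0.545  0.584  0.602] y [0.732 0.681 0.003] z [-0.408  0.442 -0.799] shift [-0.0011 -0.0001 -0.0296]
turn [-0.09  0.11  0.09]
[0.14679136 0.59892066 0.62343171]
```

```bash
python3 -m crank '[[[-0.001,0,-0.012],[0,0,0],-1],[[0,0,-0.010],[0,0,0],-1],[[0,0,-0.006],[0,0,0],-1],[[0,0,0],[0,0,0],-1],[[0,0,0],[0,0,0],-1],[[0,0,0],[0,0,0],-1]]'
```

```text
clock: 27.5
tool_pos: [0.5675, 0.2862, 0.0721]
orientation: [179.9, -37.0, 133.0]
force: [-0.1, -0.1, -2.2]
opening: 0.0517
gripper_force: 30.0
```

```bash
for i in 1 2; do python3 -m crank '[[[0,0,-0.0015],[0,0,0],-1],[[0,0,0],[0,0,0],-1],[[0,0,0],[0,0,0],-1]]' | egrep 'tool_pos|force'; done
```

```text
tool_pos: [0.5675, 0.2862, 0.0706]
force: [-0.2, 0.1, -2.4]
gripper_force: 30.0
tool_pos: [0.5675, 0.2862, 0.0704]
force: [-1.0, -1.7, 5.7]
gripper_force: 30.0
```

```bash
python3 -m crank '[[[0,0,0.001],[0,0,0],-1],[[0,0,0],[0,0,0],0.4],[[0,0,0],[0,0,0],0.5],[[0,0,0],[0,0,0],0.6],[[0,0,0],[0,0,0],0.6],[[0,0,0],[0,0,0],0.6],[[0,0,0],[0,0,0],0.6]]'
python3 -m crank '[[[0.004,-0.0044,0.008],[0,0,0],0.6],[[0.008,-0.0088,0.016],[0,0,0],0.6],[[0.012,-0.0132,0.024],[0,0,0],0.6],[[0.012,-0.0132,0.024],[0,0,0],0.6],[[0.012,-0.0132,0.024],[0,0,0],0.6],[[0.0,0,0.04],[0,0,0],0.6],[[0,0,0.03],[0,0,0],1],[[0,0,0],[0,0,0],1]]'
python3 - <<'E'
from h import *
obs()
p,d=imaging.snapshot("scene"); cv2.imwrite("pics/s6.png",cv2.resize(p[60:360,130:430],(750,600)))
E
```

```text
clock: 28.8
tool_pos: [0.5674, 0.2862, 0.07]
orientation: [179.9, -37.0, 133.0]
force: [-0.0, 0.2, -0.1]
opening: 0.07
gripper_force: 0.0
clock: 29.6
tool_pos: [0.6177, 0.2327, 0.2421]
orientation: [179.4, -36.7, 133.3]
force: [0.2, -0.1, 0.4]
opening: 0.0804
gripper_force: 0.0
29.6 [0.6177 0.2327 0.2421] [179.37 -36.71 133.29] [ 0.2 -0.1  0.4] j [  16.9   31.1   23.1  -33.1  -98.1 -153.8] op 0.0804
```

View pics/s6.png

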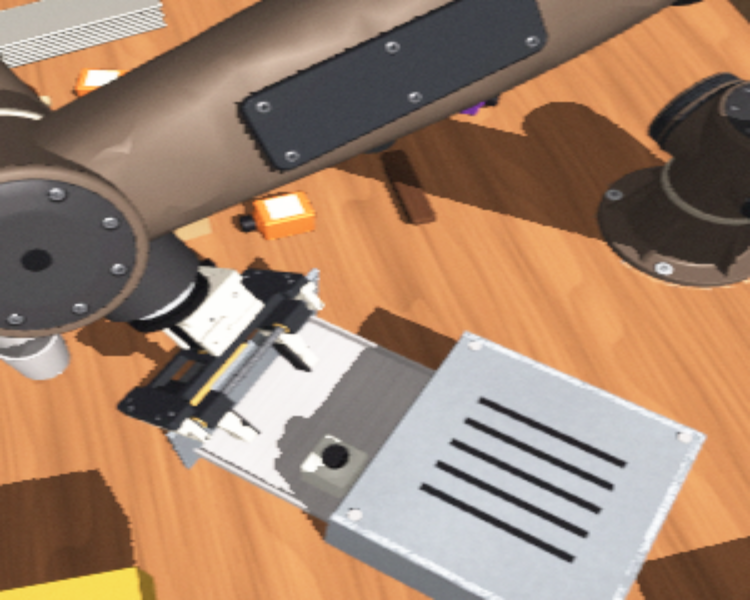

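The first flask stands upright on the far side of the tray, cap at (335,457). Going for the second.

```bash
python3 -m crank '[[[-0.0086,-0.0414,0.01],[0,0,-5.66],1],[[-0.0086,-0.0414,0.01],[0,0,-5.66],1],[[-0.0086,-0.0414,0],[0,0,-5.66],1],[[-0.0086,-0.0414,0],[0,0,-5.66],1],[[-0.0086,-0.0414,0],[0,0,-5.66],1],[[-0.0086,-0.0414,0],[0,0,-5.66],1],[[-0.0086,-0.0414,0],[0,0,-5.66],1],[[-0.0086,-0.0414,0],[0,0,-5.66],1],[[-0.0086,-0.0414,0],[0,0,-5.66],1],[[-0.0086,-0.0414,0],[0,0,-5.66],1],[[-0.0086,-0.0414,0],[0,0,-5.66],1],[[-0.0086,-0.0414,0],[0,0,-5.66],1]]'
python3 -m crank '[[[-0.0086,-0.0414,0],[0,0,-5.66],1],[[-0.0086,-0.0414,0],[0,0,-5.66],1],[[0,0,0],[0,0,0],1],[[0,0,0],[0,0,0],1]]'
python3 - <<'E'
from h import *
obs(); a=np.radians(54);t=np.radians(45);h=np.array([np.cos(a),np.sin(a),0]);u=np.array([0,0,1.])
go((.498,-.347,.26),h*np.sin(t)-u*np.cos(t),h*np.cos(t)+u*np.sin(t))
for n in ("top","wrist"):
    p,d=imaging.snapshot(n); P=cloud(imaging.camera_model(n),d); q=slab(P,.046,.058,(.547,-.28),.06); print(n,len(q),rect(q) if len(q) else 0)
    cv2.imwrite(f"pics/{n}7.png",p)
    if n=="top":
        q=slab(P,.125,.145,(.578,.275),.06);print("cap",len(q),q.mean(0))
        q=slab(P,.105,.115,(.578,.275),.06);print("body",len(q),rect(q))
E
```

```text
clock: 30.85
tool_pos: [0.5112, -0.2652, 0.2555]
orientation: [-180.0, -37.0, 64.8]
force: [0.7, -0.7, -0.1]
opening: 0.0874
gripper_force: 0.0
clock: 31.25
tool_pos: [0.4941, -0.347, 0.2553]
orientation: [-180.0, -37.0, 53.6]
force: [-1.0, 0.4, 0.0]
opening: 0.0875
gripper_force: 0.0
31.25 [ 0.4941 -0.347   0.2553] [-179.97  -37.03   53.57] [-1.   0.4  0. ] j [ -42.1   18.7    6.5  -37.1  -83.6 -168.1] op 0.0875
x [0.474 0.642 0.602] y [ 0.805 -0.594 -0.   ] z [ 0.357  0.485 -0.798] shift [ 0.0039 -0.      0.0047]
turn [ 6.41 -4.72  0.41]
top 345 (array([ 546.8, -280.2]), array([72.7, 51.3]), 53.7)
cap 71 [0.57380409 0.27687442 0.1341946 ]
body 190 (array([574.7, 278. ]), array([52.6, 51.7]), 42.3)
wrist 1576 (array([ 547.3, -279.5]), array([70.9, 51.6]), 52.9)
```

```bash
python3 -m crank '[[[0.004,0,0.005],[6.41,-4.72,0.4],1],[[0,0,0],[-3.56,-4.9,6.06],1],[[0,0,0],[-3.56,-4.9,6.06],1],[[0,0,0],[-3.56,-4.9,6.06],1],[[0,0,0],[-3.56,-4.9,6.06],1],[[0,0,0],[-3.56,-4.9,6.06],1],[[0,0,0],[-3.56,-4.9,6.06],1],[[0,0,0],[-3.56,-4.9,6.06],1],[[0,0,0],[-3.56,-4.9,6.06],1],[[0,0,0],[-3.56,-4.9,6.06],1],[[0,0,0],[-3.56,-4.9,6.06],1],[[0,0,0],[-3.56,-4.9,6.06],1]]' | grep orient
python3 -m crank '[[[0,0,0],[-3.56,-4.9,6.06],1],[[0,0,0],[-3.56,-4.9,6.06],1],[[0,0,0],[-3.56,-4.9,6.06],1],[[0,0,0],[-3.56,-4.9,6.06],1],[[0,0,0],[-3.56,-4.9,6.06],1],[[0,0,0],[-3.56,-4.9,6.06],1],[[0,0,0],[-3.56,-4.9,6.06],1],[[0,0,0],[-3.56,-4.9,6.06],1],[[0,0,0],[-3.56,-4.9,6.06],1],[[0,0,0],[-3.56,-4.9,6.06],1],[[0,0,0],[0,0,0],1],[[0,0,0],[0,0,0],1]]' | grep orient
python3 - <<'E'
from h import *
obs(); a=np.radians(53.7);h=np.array([np.cos(a),np.sin(a),0]);u=np.array([0,0,1.])
go((.498,-.347,.1126),h-u,-h-u)
E
```

```text
orientation: [135.1, 3.3, 147.5]
orientation: [179.8, 45.0, -126.2]
33.75 [ 0.4995 -0.3453  0.261 ] [ 179.78   45.   -126.21] [ 0.2 -0.4 -0.1] j [-46.5  21.4   8.9 -44.  -88.5  16.1] op 0.0876
x [-0.418 -0.571 -0.707] y [-0.809  0.588  0.003] z [ 0.415  0.573 -0.707] shift [-0.0015 -0.0017 -0.1484]
turn [-0.09 -0.13 -0.25]
```

```bash
python3 -m crank '[[[-0.001,-0.001,-0.04],[0,0,0],1],[[0,0,-0.04],[0,0,0],1],[[0,0,-0.04],[0,0,0],1],[[0,0,-0.028],[0,0,0],1],[[0,0,0],[0,0,0],1],[[0,0,0],[0,0,0],1]]'
python3 - <<'E'
from h import *
obs(); go((.5519,-.2729,.0207))
E
```

```text
clock: 34.35
tool_pos: [0.4982, -0.3472, 0.1133]
orientation: [179.9, 45.0, -126.1]
force: [0.3, 0.4, 1.2]
opening: 0.0875
gripper_force: 0.0
34.35 [ 0.4982 -0.3472  0.1133] [ 179.86   44.99 -126.11] [0.3 0.4 1.2] j [-47.   30.    1.8 -45.3 -77.6  27.5] op 0.0875
x [-0.417 -0.571 -0.707] y [-0.809  0.588  0.002] z [ 0.415  0.573 -0.707] shift [ 0.0537  0.0743 -0.0926]
```

```bash
python3 -m crank '[[[0.0134,0.0186,-0.0231],[0,0,0],1],[[0.0134,0.0186,-0.0231],[0,0,0],1],[[0.0134,0.0186,-0.0231],[0,0,0],1],[[0.0134,0.0186,-0.0231],[0,0,0],1],[[0,0,0],[0,0,0],1],[[0,0,0],[0,0,0],1]]'
python3 -m crank '[[[0,0,0],[0,0,0],-1],[[0,0,0],[0,0,0],-1],[[0,0,0],[0,0,0],-1],[[0,0,0],[0,0,0],-1],[[0,0,0],[0,0,0],-1],[[0,0,0],[0,0,0],-1],[[0,0,0],[0,0,0],-1],[[0,0,0],[0,0,0],-1]]'
```

```text
clock: 34.95
tool_pos: [0.5526, -0.2732, 0.0224]
orientation: [-179.8, 45.0, -125.8]
force: [0.1, -0.7, 0.6]
opening: 0.0878
gripper_force: 0.0
clock: 35.75
tool_pos: [0.5516, -0.2731, 0.0208]
orientation: [-179.9, 45.0, -125.9]
force: [-1.7, -2.0, 3.5]
opening: 0.0518
gripper_force: 30.0
```

```bash
python3 -m crank '[[[0,0,0.02],[0,0,0],-1],[[0,0,0.04],[0,0,0],-1],[[0,0,0.05],[0,0,0],-1],[[0,0,0.05],[0,0,0],-1],[[0,0,0.05],[0,0,0],-1],[[0,0,0],[3.57,4.9,-6.06],-1],[[0,0,0],[3.57,4.9,-6.06],-1],[[0,0,0],[3.57,4.9,-6.06],-1],[[0,0,0],[3.57,4.9,-6.06],-1],[[0,0,0],[3.57,4.9,-6.06],-1],[[0,0,0],[3.57,4.9,-6.06],-1],[[0,0,0],[3.57,4.9,-6.06],-1]]' |grep open
python3 -m crank '[[[0,0,0],[3.57,4.9,-6.06],-1],[[0,0,0],[3.57,4.9,-6.06],-1],[[0,0,0],[3.57,4.9,-6.06],-1],[[0,0,0],[3.57,4.9,-6.06],-1],[[0,0,0],[3.57,4.9,-6.06],-1],[[0,0,0],[3.57,4.9,-6.06],-1],[[0,0,0],[3.57,4.9,-6.06],-1],[[0,0,0],[3.57,4.9,-6.06],-1],[[0,0,0],[3.57,4.9,-6.06],-1],[[0,0,0],[3.57,4.9,-6.06],-1],[[0,0,0],[3.57,4.9,-6.06],-1],[[0,0,0],[3.57,4.9,-6.06],-1]]' |grep open
python3 -m crank '[[[0,0,0],[3.57,4.9,-6.06],-1],[[0,0,0],[3.57,4.9,-6.06],-1],[[0,0,0],[0,0,0],-1],[[0,0,0],[0,0,0],-1]]'
python3 - <<'E'
from h import *
F=np.array([.5635,.200]);a=np.radians(133);ex=np.array([np.cos(a),np.sin(a)]);ey=np.array([-ex[1],ex[0]])
t=F+.0595*ex+.062*ey; print(t)
obs();h=np.r_[ex,0];u=np.array([0,0,1.]);g=np.radians(37)
go(np.r_[t,.23],h*np.sin(g)-u*np.cos(g),h*np.cos(g)+u*np.sin(g))
E
```

```text
opening: 0.0521
opening: 0.052
clock: 38.55
tool_pos: [0.5514, -0.2725, 0.2313]
orientation: [179.6, -45.0, 54.4]
force: [0.1, -0.3, -1.9]
opening: 0.0518
gripper_force: 30.0
[0.47757717 0.20123165]
38.55 [ 0.5514 -0.2725  0.2313] [179.58 -45.02  54.43] [ 0.1 -0.3 -1.9] j [ -38.8   20.3    3.6  -45.8  -80.1 -165.8] op 0.0518
x [0.411 0.575 0.707] y [ 0.81  -0.586  0.005] z [ 0.417  0.571 -0.707] shift [-0.0738  0.4738 -0.0013]
turn [-8.69 -0.22 78.7 ]
```

```bash
python3 -m crank '[[[0,0.034,0.003],[0,0,5.6],-1],[[0,0.034,0],[0,0,5.6],-1],[[-0.005,0.034,0],[0,0,5.6],-1],[[-0.005,0.034,0],[0,0,5.6],-1],[[-0.005,0.034,0],[0,0,5.6],-1],[[-0.006,0.034,0],[0,0,5.6],-1],[[-0.006,0.034,0],[0,0,5.6],-1],[[-0.006,0.034,0],[0,0,5.6],-1],[[-0.006,0.034,0],[0,0,5.6],-1],[[-0.006,0.034,0],[0,0,5.6],-1],[[-0.006,0.034,0],[0,0,5.6],-1],[[-0.006,0.034,0],[0,0,5.6],-1]]' | grep open
python3 -m crank '[[[-0.007,0.033,0],[0,0,5.6],-1],[[-0.006,0.033,0],[0,0,5.6],-1],[[-0.003,0,0],[-5.85,-5.46,0],-1],[[0,0,0],[0,0,0],-1],[[0,0,0],[0,0,0],-1]]'
python3 - <<'E'
from h import *
a=np.radians(133);h=np.array([np.cos(a),np.sin(a),0]);u=np.array([0,0,1.]);g=np.radians(37)
obs();go((.4776,.2012,.0715),h*np.sin(g)-u*np.cos(g),h*np.cos(g)+u*np.sin(g))
p,d=imaging.snapshot("scene"); cv2.imwrite("pics/s8.png",cv2.resize(p[150:350,180:430],None,fx=3,fy=3))
E
```

```text
opening: 0.0521
clock: 40.25
tool_pos: [0.4779, 0.202, 0.2347]
orientation: [179.5, -37.1, 132.9]
force: [0.4, 0.3, -2.2]
opening: 0.0518
gripper_force: 30.0
40.25 [0.4779 0.202  0.2347] [179.54 -37.05 132.89] [ 0.4  0.3 -2.2] j [  17.7   19.     2.6  -33.3  -90.8 -150.3] op 0.0518
x [-0.543  0.585  0.603] y [0.736 0.677 0.006] z [-0.404  0.447 -0.798] shift [-0.0003 -0.0008 -0.1632]
turn [-0.29  0.24  0.39]
```

View pics/s8.png

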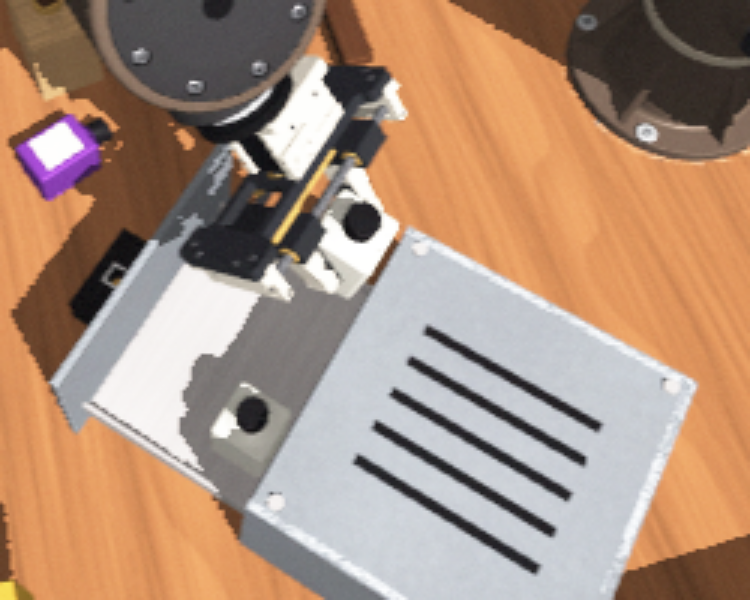

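The second flask hangs at the near side of the tray and the first still stands at (252,415). I'll lower it.

```bash
python3 -m crank '[[[0,-0.0005,-0.03],[0,0,0],-1],[[0,0,-0.035],[0,0,0],-1],[[0,0,-0.035],[0,0,0],-1],[[0,0,-0.03],[0,0,0],-1],[[0,0,-0.018],[0,0,0],-1],[[0,0,-0.010],[0,0,0],-1],[[0,0,-0.004],[0,0,0],-1],[[0,0,0],[0,0,0],-1],[[0,0,0],[0,0,0],-1],[[0,0,0],[0,0,0],-1]]'
```

```text
clock: 41.3
tool_pos: [0.4792, 0.2009, 0.0728]
orientation: [179.6, -37.0, 132.6]
force: [0.2, -0.2, -2.1]
opening: 0.052
gripper_force: 30.0
```

```bash
for i in 1 2; do python3 -m crank '[[[0,0,-0.001],[0,0,0],-1],[[0,0,0],[0,0,0],-1],[[0,0,0],[0,0,0],-1]]' | egrep 'tool_pos|force'; done
```

```text
tool_pos: [0.4786, 0.2008, 0.0709]
force: [0.9, -0.2, -2.2]
gripper_force: 30.0
tool_pos: [0.4787, 0.2008, 0.0703]
force: [-0.6, -0.5, 5.9]
gripper_force: 30.0
```

```bash
python3 -m crank '[[[0,0,0.001],[0,0,0],-1],[[0,0,0],[0,0,0],0.4],[[0,0,0],[0,0,0],0.5],[[0,0,0],[0,0,0],0.6],[[0,0,0],[0,0,0],0.6],[[0,0,0],[0,0,0],0.6],[[0,0,0],[0,0,0],0.6]]' | grep op
python3 -m crank '[[[0.004,-0.0044,0.008],[0,0,0],0.6],[[0.008,-0.0088,0.016],[0,0,0],0.6],[[0.012,-0.0132,0.024],[0,0,0],0.6],[[0.012,-0.0132,0.024],[0,0,0],0.6],[[0.012,-0.0132,0.024],[0,0,0],0.6],[[0.0,0,0.04],[0,0,0],0.6],[[0,-0.02,0.03],[0,0,0],1],[[0,-0.05,0],[0,0,0],1],[[0,-0.05,0],[0,0,0],1],[[0,-0.05,0],[0,0,0],1],[[0,0,0],[0,0,0],1]]'
python3 - <<'E'
from h import *
F=np.array([.5635,.200]);a=np.radians(133);ex=np.array([np.cos(a),np.sin(a)]);ey=np.array([-ex[1],ex[0]])
obs()
for n in ("top","scene"):
    p,d=imaging.snapshot(n);P=cloud(imaging.camera_model(n),d)
    for c in ((.574,.278),(.486,.195)):
        q=slab(P,.103,.118,c,.05); k=slab(P,.128,.14,c,.04)
        print(n,len(q),rect(q) if len(q) else 0,len(k),k.mean(0).round(4) if len(k) else 0, [((k.mean(0)[:2]-F)@e).round(4) for e in (ex,ey)] if len(k) else 0)
E
```

```text
opening: 0.07
clock: 43.7
tool_pos: [0.5264, -0.0278, 0.2368]
orientation: [179.9, -37.0, 132.1]
force: [0.1, 1.0, -0.0]
opening: 0.0877
gripper_force: 0.0
43.7 [ 0.5264 -0.0278  0.2368] [179.9  -36.96 132.15] [ 0.1  1.  -0. ] j [  -2.1   25.6   10.4  -26.1 -101.2 -134.9] op 0.0877
top 217 (array([574.9, 277.6]), array([52.8, 52.6]), 42.5) 67 [0.5742 0.2775 0.1342] [np.float64(0.0494), np.float64(-0.0607)]
top 220 (array([485.3, 192.9]), array([51.3, 51.5]), 42.3) 66 [0.4855 0.1926 0.1344] [np.float64(0.0478), np.float64(0.0621)]
scene 318 (array([574. , 279.9]), array([53.1, 51.6]), 43.3) 100 [0.5739 0.2804 0.1343] [np.float64(0.0517), np.float64(-0.0625)]
scene 263 (array([484.6, 194.9]), array([52.3, 52. ]), 42.3) 83 [0.485  0.1955 0.1345] [np.float64(0.0503), np.float64(0.0605)]
```

Both flasks stand upright on the tray (tray frame about (0.049,-0.061) and (0.049,0.061)). Now I'll fetch the pin again.

```bash
python3 -m crank '[[[0.011,-0.0137,0.005],[-5.5,-4.95,0],1],[[0.011,-0.0137,0.005],[-5.5,-4.95,0],1],[[0.011,-0.0137,0.005],[-5.5,-4.95,0],1],[[0.011,-0.0137,0.005],[-5.5,-4.95,0],1],[[0.011,-0.0137,0],[-5.5,-4.95,0],1],[[0.011,-0.0137,0],[0,0,8.5],1],[[0.011,-0.0137,0],[0,0,8.5],1],[[0.011,-0.0137,0],[0,0,8.5],1],[[0.011,-0.0137,0],[0,0,8.5],1],[[0.011,-0.0137,0],[0,0,8.5],1],[[0.011,-0.0137,0],[0,0,8.5],1],[[0.011,-0.0137,0],[0,0,8.5],1]]'
python3 -m crank '[[[0,0,0],[0,0,8.5],1],[[0,0,0],[0,0,8.5],1],[[0,0,0],[0,0,8.5],1],[[0,0,0],[0,0,8.5],1],[[0,0,0],[0,0,8.5],1],[[0,0,0],[0,0,8.5],1],[[0,0,0],[0,0,8.5],1],[[0,0,0],[0,0,8.5],1],[[0,0,0],[0,0,8.5],1],[[0,0,0],[0,0,8.5],1],[[0,0,0],[0,0,8.5],1],[[0,0,0],[0,0,0],1]]'
python3 - <<'E'
from h import *
obs(); a=np.radians(-73.3); go((.659,-.1925,.135),(0,0,-1),(np.cos(a),np.sin(a),0))
p,d=imaging.snapshot("wrist"); P=cloud(imaging.camera_model("wrist"),d); q=slab(P,.172,.195,(.65,-.19),.05); print(len(q),rect(q))
E
```

```text
clock: 45.0
tool_pos: [0.6593, -0.1856, 0.2572]
orientation: [-179.9, 0.0, -167.7]
force: [-0.4, -0.1, -0.8]
opening: 0.0879
gripper_force: 0.0
clock: 46.2
tool_pos: [0.6589, -0.1852, 0.2571]
orientation: [-179.9, -0.0, -74.4]
force: [-0.0, 0.6, 0.4]
opening: 0.0881
gripper_force: 0.0
46.2 [ 0.6589 -0.1852  0.2571] [-1.7989e+02 -2.0000e-02 -7.4390e+01] [-0.   0.6  0.4] j [  0.6  20.5   4.6  -0.  -74.   15. ] op 0.0881
x [ 0.269 -0.963  0.   ] y [-0.963 -0.269 -0.002] z [ 0.002  0.    -1.   ] shift [ 1.000e-04 -7.300e-03 -1.221e-01]
turn [-0.01  0.11  1.09]
684 (array([ 659.1, -192.4]), array([23.1, 23.1]), 15.7)
```

```bash
python3 -m crank '[[[0,-0.0073,0],[0,0,1.1],1],[[0,0,-0.02],[0,0,0],1],[[0,0,-0.03],[0,0,0],1],[[0,0,-0.03],[0,0,0],1],[[0,0,-0.03],[0,0,0],1],[[0,0,-0.014],[0,0,0],1],[[0,0,0],[0,0,0],1],[[0,0,0],[0,0,0],1],[[0,0,0],[0,0,0],1]]'
python3 -m crank '[[[0,0,0],[0,0,0],-1],[[0,0,0],[0,0,0],-1],[[0,0,0],[0,0,0],-1],[[0,0,0],[0,0,0],-1],[[0,0,0],[0,0,0],-1],[[0,0,0],[0,0,0],-1],[[0,0,0],[0,0,0],-1],[[0,0,0],[0,0,0],-1],[[0,0,0],[0,0,0],-1],[[0,0,0],[0,0,0],-1],[[0,0,0],[0,0,0],-1]]'
```

```text
clock: 47.15
tool_pos: [0.6598, -0.1939, 0.1347]
orientation: [-179.8, -0.1, -73.5]
force: [0.2, 0.4, -0.6]
opening: 0.0876
gripper_force: 0.0
clock: 48.25
tool_pos: [0.6585, -0.1938, 0.1325]
orientation: [-179.9, -0.0, -73.5]
force: [0.3, 0.4, -1.3]
opening: 0.0238
gripper_force: 30.0
```

```bash
python3 -m crank '[[[0,0,0.02],[0,0,0],-1],[[0,0,0.04],[0,0,0],-1],[[0,0,0.04],[0,0,0],-1],[[0,0,0.04],[0,0,0],-1],[[-0.0006,0.0372,0],[0,0,3.3],-1],[[-0.0006,0.0372,0],[0,0,3.3],-1],[[-0.0006,0.0372,0],[0,0,3.3],-1],[[-0.0006,0.0372,0],[0,0,3.3],-1],[[-0.0006,0.0372,0],[0,0,3.3],-1],[[-0.0006,0.0372,0],[0,0,3.3],-1],[[-0.0006,0.0372,0],[0,0,3.3],-1],[[-0.0006,0.0372,0],[0,0,3.3],-1]]'
python3 -m crank '[[[0,0,-0.03],[0,0,0],-1],[[0,0,-0.03],[0,0,0],-1],[[0,0,-0.018],[0,0,0],-1],[[0,0,0],[0,0,0],-1],[[0,0,0],[0,0,0],-1],[[0,0,0],[0,0,0],-1]]'
python3 - <<'E'
from h import *
w,d=imaging.snapshot("wrist"); cm=imaging.camera_model("wrist"); obs()
cv2.imwrite("pics/c9.png",cv2.resize(w[150:230,221:301],(640,640),interpolation=cv2.INTER_NEAREST))
g=w[150:215,225:297]; v,u=np.nonzero(g.min(2)>110); print(u.min()+225,u.max()+225,v.min()+150,v.max()+150)
for z in (.064,):
  X=np.r_[ctrl.get_obs()["tool_pos"][:2],z]; c=cm["mtx"]@(cm["R"]@X+cm["t"]); print(z,(c[:2]/c[2]).round(1))
for uv in ((260,180),(260,182),(260,184)): print(uv,onz(cm,[uv],.052).round(4))
E
```

```text
clock: 49.45
tool_pos: [0.6535, 0.1053, 0.2727]
orientation: [-179.9, -0.0, -47.0]
force: [0.7, -0.2, -0.8]
opening: 0.0238
gripper_force: 30.0
clock: 50.05
tool_pos: [0.6547, 0.1039, 0.1963]
orientation: [-179.8, -0.1, -47.1]
force: [-0.1, -0.4, -0.7]
opening: 0.0237
gripper_force: 30.0
50.1 [0.6547 0.1039 0.1963] [-1.798e+02 -1.000e-01 -4.709e+01] [-0.5 -0.9 -0.1] j [ 25.9  20.4  -3.6   0.  -65.8  17. ] op 0.0238
252 271 171 197
0.064 [261.1 181.6]
(260, 180) [[0.6548 0.1057 0.052 ]]
(260, 182) [[0.6532 0.1075 0.052 ]]
(260, 184) [[0.6516 0.1093 0.052 ]]
```

View pics/c9.png

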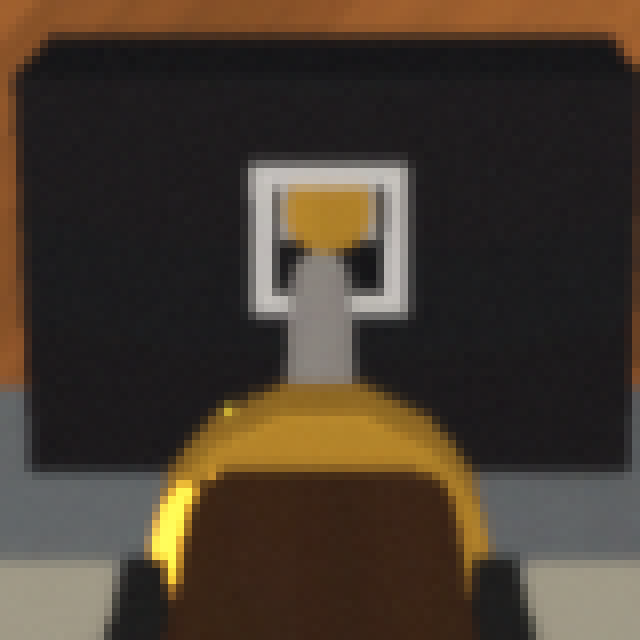

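Rim centre is at about (261.7,179.5) and the rod tip is over the hole to within about 1 mm. Inserting.

```bash
python3 -m crank '[[[-0.001,0,-0.005],[0,0,0],-1],[[0,0,-0.01],[0,0,0],-1],[[0,0,-0.01],[0,0,0],-1],[[0,0,-0.007],[0,0,0],-1],[[0,0,0],[0,0,0],-1],[[0,0,0],[0,0,0],-1]]'
python3 -m crank '[[[0,0,-0.004],[0,0,0],-1],[[0,0,-0.003],[0,0,0],-1],[[0,0,0],[0,0,0],-1],[[0,0,0],[0,0,0],-1],[[0,0,0],[0,0,0],-1]]'
```

```text
clock: 50.7
tool_pos: [0.6528, 0.1038, 0.1624]
orientation: [-180.0, -0.0, -47.1]
force: [-0.7, 0.9, -1.2]
opening: 0.0238
gripper_force: 30.0
clock: 51.2
tool_pos: [0.6533, 0.1038, 0.1562]
orientation: [-179.9, -0.1, -47.1]
force: [0.6, -0.1, 2.8]
opening: 0.024
gripper_force: 30.0
```

```bash
python3 -m crank '[[[0,0,-0.002],[0,0,0],-1],[[0,0,0],[0,0,0],-1],[[0,0,0],[0,0,0],-1]]';  python3 -m crank '[[[-0.0034,0.0037,0],[0,0,0],-1],[[-0.0034,0.0037,0],[0,0,0],-1],[[-0.0068,0.0073,0],[0,0,0],-1],[[-0.0068,0.0073,0],[0,0,0],-1],[[0,0,0],[0,0,0],-1]]'
```

```text
clock: 51.5
tool_pos: [0.6532, 0.1038, 0.154]
orientation: [-179.9, -0.1, -47.1]
force: [1.0, -0.9, 4.2]
opening: 0.0241
gripper_force: 30.0
clock: 52.0
tool_pos: [0.6307, 0.1275, 0.1535]
orientation: [-179.9, 0.1, -47.0]
force: [-1.7, 1.7, 5.0]
opening: 0.0236
gripper_force: 30.0
```

```bash
python3 -m crank '[[[-0.0055,0.0058,0],[0,0,0],-1],[[-0.0089,0.0095,0],[0,0,0],-1],[[-0.0089,0.0095,0],[0,0,0],-1],[[-0.0089,0.0095,0],[0,0,0],-1],[[-0.0089,0.0095,0],[0,0,0],-1],[[-0.0089,0.0095,0],[0,0,0],-1],[[-0.0089,0.0095,0],[0,0,0],-1],[[-0.0089,0.0095,0],[0,0,0],-1],[[-0.0089,0.0095,0],[0,0,0],-1],[[-0.0068,0.0073,0],[0,0,0],-1],[[-0.0034,0.0037,0],[0,0,0],-1],[[0,0,0],[0,0,0],-1]]'
python3 -m crank '[[[-0.0034,0.0037,0],[0,0,0],-1],[[-0.0034,0.0037,0],[0,0,0],-1],[[0,0,0],[0,0,0],-1],[[0,0,0],[0,0,0],-1]]'
```

```text
clock: 53.2
tool_pos: [0.5443, 0.2198, 0.1536]
orientation: [-179.9, 0.0, -47.0]
force: [-1.1, 2.1, 4.5]
opening: 0.0236
gripper_force: 30.0
clock: 53.6
tool_pos: [0.5379, 0.2267, 0.1534]
orientation: [-179.9, 0.0, -47.1]
force: [-0.6, 1.5, 4.8]
opening: 0.024
gripper_force: 30.0
```

```bash
for i in 1 2 3; do python3 -m crank '[[[-0.0014,0.0015,0],[0,0,0],-1],[[-0.0014,0.0015,0],[0,0,0],-1],[[0,0,0],[0,0,0],-1],[[0,0,0],[0,0,0],-1]]' | egrep 'tool_pos|^force'; done
```

```text
tool_pos: [0.5355, 0.2292, 0.1535]
force: [-0.7, 0.7, 5.1]
tool_pos: [0.5329, 0.2321, 0.1535]
force: [0.4, -0.6, 4.6]
tool_pos: [0.5304, 0.2347, 0.1536]
force: [4.1, -2.5, 2.8]
```

```bash
python3 -m crank '[[[0.0007,-0.0007,0.004],[0,0,0],-1],[[0,0,0.004],[0,0,0],-1],[[0,0,0],[0,0,0],-1],[[0.002,-0.0021,0],[0,0,0],-1],[[0,0,0.01],[0,0,0],-1],[[0,0,0.02],[0,0,0],-1],[[0,0,0.03],[0,0,0],-1],[[0,0,0.03],[0,0,0],-1],[[0,0,0.022],[0,0,0],-1],[[0,0,0],[0,0,0],-1],[[0,0,0],[0,0,0],-1]]'
python3 - <<'E'
from h import *
w,d=imaging.snapshot("wrist"); cm=imaging.camera_model("wrist"); obs()
g=w[140:215,225:297]; v,u=np.nonzero(g.min(2)>110); print(u.min()+225,u.max()+225,v.min()+140,v.max()+140)
cv2.imwrite("pics/w10.png",w)
a=np.radians(-73.4); go((.6588,-.1935,.273),(0,0,-1),(np.cos(a),np.sin(a),0))
E
```

```text
clock: 55.9
tool_pos: [0.5327, 0.2323, 0.2741]
orientation: [-179.9, 0.0, -47.1]
force: [-0.4, -0.6, -1.5]
opening: 0.0239
gripper_force: 30.0
55.95 [0.5324 0.2321 0.2732] [-1.7998e+02  1.0000e-02 -4.7100e+01] [-0.1  0.1 -0.7] j [ 42.8  10.2  -7.4  -0.  -72.4   0.1] op 0.024
253 268 157 195
x [ 0.681 -0.733 -0.   ] y [-0.733 -0.681 -0.   ] z [ 0.  0. -1.] shift [ 1.264e-01 -4.256e-01 -2.000e-04]
turn [-2.00e-02  2.00e-02 -2.63e+01]
```

View pics/w10.png

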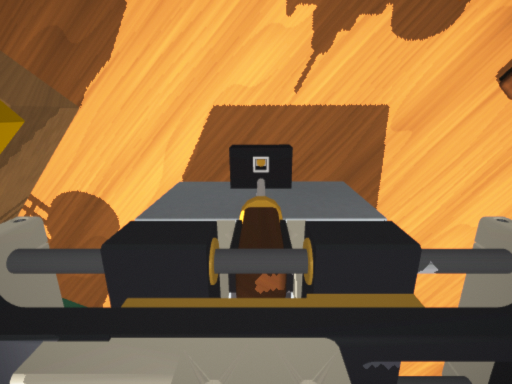

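The pin is clear of the hole, with the rim at (261,164). I'll check the tray position and carry the pin back.

```bash
python3 - <<'E'
from h import *
print(onz(imaging.camera_model("wrist"),[(260.5,164.3)],.052))
E
python3 -m crank '[[[0.0105,-0.0355,0],[0,0,-2.2],-1],[[0.0105,-0.0355,0],[0,0,-2.2],-1],[[0.0105,-0.0355,0],[0,0,-2.2],-1],[[0.0105,-0.0355,0],[0,0,-2.2],-1],[[0.0105,-0.0355,0],[0,0,-2.2],-1],[[0.0105,-0.0355,0],[0,0,-2.2],-1],[[0.0105,-0.0355,0],[0,0,-2.2],-1],[[0.0105,-0.0355,0],[0,0,-2.2],-1],[[0.0105,-0.0355,0],[0,0,-2.2],-1],[[0.0105,-0.0355,0],[0,0,-2.2],-1],[[0.0105,-0.0355,0],[0,0,-2.2],-1],[[0.0105,-0.035,0],[0,0,-2.1],-1]]' >/dev/null
python3 -m crank '[[[0,0,-0.012],[0,0,0],-1],[[0,0,0],[0,0,0],-1],[[0,0,0],[0,0,0],-1],[[0,0,0],[0,0,0],-1],[[0,0,0],[0,0,0],-1],[[0,0,0],[0,0,0],-1]]'
python3 - <<'E'
from h import *
a=np.radians(-73.4); go((.6588,-.1935,.1325),(0,0,-1),(np.cos(a),np.sin(a),0))
E
```

```text
[[0.53434189 0.23057055 0.052     ]]
clock: 57.75
tool_pos: [0.6592, -0.1926, 0.2623]
orientation: [-179.9, -0.0, -73.3]
force: [-0.0, -0.6, -1.0]
opening: 0.0237
gripper_force: 30.0
x [ 0.287 -0.958  0.001] y [-0.958 -0.287 -0.002] z [ 0.002 -0.    -1.   ] shift [-0.0004 -0.0009 -0.1298]
turn [ 0.01  0.13 -0.07]
```

```bash
python3 -m crank '[[[-0.0004,-0.0008,-0.01],[0,0,0],-1],[[0,0,-0.01],[0,0,0],-1],[[0,0,-0.02],[0,0,0],-1],[[0,0,-0.03],[0,0,0],-1],[[0,0,-0.03],[0,0,0],-1],[[0,0,-0.018],[0,0,0],-1],[[0,0,-0.008],[0,0,0],-1],[[0,0,0],[0,0,0],-1],[[0,0,0],[0,0,0],-1],[[0,0,0],[0,0,0],-1]]'
```

```text
clock: 58.75
tool_pos: [0.6592, -0.1941, 0.1365]
orientation: [-179.8, -0.1, -73.4]
force: [-1.0, 1.1, -0.6]
opening: 0.024
gripper_force: 30.0
```

```bash
python3 -m crank '[[[0,0,-0.002],[0,0,0],-1],[[0,0,-0.001],[0,0,0],-1],[[0,0,0],[0,0,0],-1],[[0,0,0],[0,0,0],-1]]'; python3 -m crank '[[[0,0,0],[0,0,0],1],[[0,0,0],[0,0,0],1],[[0,0,0],[0,0,0],1],[[0,0,0],[0,0,0],1],[[0,0,0],[0,0,0],1],[[0,0,0],[0,0,0],1],[[0,0,0.02],[0,0,0],1],[[0,0,0.04],[0,0,0],1],[[0,0,0.04],[0,0,0],1],[[-0.02,-0.04,0.02],[0,0,0],1],[[-0.04,-0.04,0],[0,0,0],1],[[-0.04,-0.04,0],[0,0,0],1]]'
python3 - <<'E'
from h import *
for n in ("wrist","top"):
    p,d=imaging.snapshot(n); P=cloud(imaging.camera_model(n),d); print(n)
    for a in ((.094,.106,(.65,-.19),.08),(.172,.195,(.65,-.19),.05)):
        q=slab(P,*a); print(len(q),rect(q) if len(q)>5 else 0,q[:,2].mean().round(4))
m=(np.hypot(P[...,0]-.534,P[...,1]-.232)<.025)&(p.min(2)>70); v,u=np.nonzero(m); q=onz(imaging.camera_model("top"),np.c_[u,v],.052); print("hole",rect(q),q.mean(0))
f=p[170:205,155:190]; o=np.load("top0.npz")["p"][170:205,155:190]; print(np.abs(f.astype(int)-o).mean())
cv2.imwrite("pics/t11.png",p)
E
```

```text
clock: 59.15
tool_pos: [0.6586, -0.1941, 0.1327]
orientation: [-179.9, -0.0, -73.4]
force: [-0.4, 0.0, -0.7]
opening: 0.0238
gripper_force: 30.0
clock: 60.35
tool_pos: [0.5673, -0.3056, 0.2534]
orientation: [-179.9, -0.1, -73.3]
force: [0.0, -0.6, -0.0]
opening: 0.088
gripper_force: 0.0
wrist
1481 (array([ 653.9, -196.9]), array([ 70.2, 100.8]), 8.9) 0.0996
0 0 nan
top
0 0 nan
0 0 nan
hole (array([531.3, 234.7]), array([29.8, 41.3]), 37.3) [0.53399977 0.23200107 0.052     ]
9.986394557823129<stdin>:5: RuntimeWarning: Mean of empty slice.
  ret = ret.dtype.type(ret / rcount)
```

View pics/t11.png

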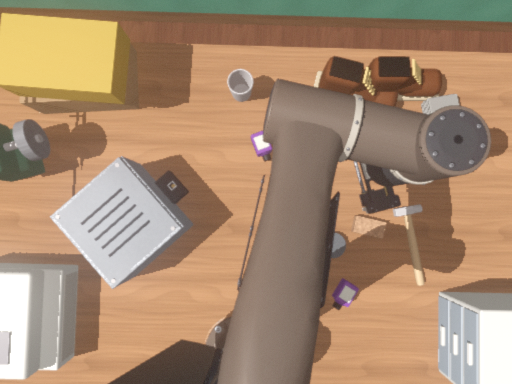

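The tray is home, with the ledge at (171,187) as at the start. The arm hides the block, so I'll move clear and check once more.

```bash
python3 -m crank '[[[-0.03,-0.04,0],[0,0,0],1],[[-0.03,-0.04,0],[0,0,0],1],[[-0.03,-0.04,0],[0,0,0],1],[[-0.03,-0.04,0],[0,0,0],1],[[-0.03,-0.04,0],[0,0,0],1],[[-0.03,-0.04,0],[0,0,0],1],[[-0.03,-0.04,0],[0,0,0],1],[[-0.03,-0.04,0],[0,0,0],1],[[0,0,0],[0,0,0],1],[[0,0,0],[0,0,0],1]]'
python3 - <<'E'
from h import *
for n in ("top","scene"):
    p,d=imaging.snapshot(n); cm=imaging.camera_model(n); f0=np.load(n+"0.npz")
    for k,(pp,dd) in dict(before=(f0["p"],f0["d"]),now=(p,d)).items():
        P=cloud(cm,dd); m=(np.hypot(P[...,0]-.5345,P[...,1]-.2305)<.02)&(pp.min(2)>70)&(P[...,2]<.06); v,u=np.nonzero(m); q=onz(cm,np.c_[u,v],.052)
        h=slab(P,.172,.195,(.65,-.19),.05)
        print(n,k,"rim",len(q),rect(q)[0],q.mean(0).round(4),"handle",len(h),rect(h)[0],h[:,2].mean().round(4))
    if n=="top":
      for nm,a in dict(polish=(.018,.03,(.355,-.295),.06),cork=(.022,.035,(.42,-.414),.07),glue=(.1,.118,(.776,-.147),.06),cone=(.1,.12,(.701,-.346),.05),brush=(.02,.034,(.342,-.155),.1)).items():
        r=[slab(cloud(cm,x),*a) for x in (f0["d"],d)]; print(nm,[y.mean(0).round(3) if len(y) else 0 for y in r])
obs()
E
```

```text
clock: 61.45
tool_pos: [0.3267, -0.6257, 0.2518]
orientation: [-179.9, 0.0, -73.5]
force: [1.1, 0.3, -1.3]
opening: 0.0876
gripper_force: 0.0
top before rim 66 [535.3 230. ] [0.5349 0.23   0.052 ] handle 77 [ 659.6 -192.9] 0.1842
top now rim 68 [535.  229.9] [0.5346 0.23   0.052 ] handle 77 [ 658.1 -193.9] 0.1842
polish [array([ 0.356, -0.293,  0.025]), array([ 0.355, -0.293,  0.025])]
cork [array([ 0.418, -0.41 ,  0.031]), array([ 0.418, -0.41 ,  0.031])]
glue [array([ 0.772, -0.149,  0.11 ]), array([ 0.772, -0.149,  0.11 ])]
cone [array([ 0.703, -0.35 ,  0.107]), array([ 0.702, -0.35 ,  0.106])]
brush [array([ 0.343, -0.159,  0.028]), array([ 0.343, -0.16 ,  0.028])]
scene before rim 43 [535.2 231.2] [0.5357 0.2315 0.052 ] handle 73 [ 657.9 -189.3] 0.1829
scene now rim 43 [535.2 231.2] [0.5357 0.2315 0.052 ] handle 74 [ 657.3 -191.8] 0.183
61.55 [ 0.3283 -0.6244  0.2525] [-1.7993e+02 -2.0000e-02 -7.3380e+01] [0.6 0.6 0.8] j [-46.5  22.7   7.2  -0.1 -74.5  63.2] op 0.0878
```

```bash
python3 -c "
from plant import close_job
print(close_job())"
```

```text
the job is handed in; nothing more can be done
None
```

I handed the job in at about 62 s, but no verdict came back. The two fallen bottles (both flasks; I saw no tin) measured upright on the tray before I pushed it in, and I couldn't see inside the locker after that. The last camera check showed the tray fully home, the pin back in its block and the bystanders where they started.

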